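Test the ratchet of an indexing table and index its plate to the post

TASK

Check and set the ratchet indexing table for the next engraving pass. First swing its lever the loose way, back to its home stop, with the toothed plate staying where it is; then work the lever to and fro so that it carries the plate round anticlockwise (seen from above) until the plate's pointer finger stands exactly at the index post, then bring the lever back home with the plate left there, and let go. Turn the plate only through the lever, never by touching it, and leave the screwdriver, the jar and the brass rosette alone.

Things in the scene. Friction and masses are not known exactly. Their poses are not given: they have to be found in the camera images.
- unit: The indexing table: round dark cast base, 224 mm across and 50 mm high, fixed to the bench. Origin: centre of its underside, on the vertical axis about which plate and lever both turn.
- plate: Work plate: steel ratchet wheel 108 mm across (24 saw teeth, z 62 to 70 mm above the bench), on it an 80 mm brass plate with three clamp screws (top z 90 mm) and one slim steel pointer finger, 6 mm wide, out to 79 mm from the axis. Origin on the axis at bench height, x axis along the finger. Friction (0.3 N m) holds it where left. Do not touch it.
- finger_tip (a point): Tip of the plate's pointer finger, 79 mm from the axis, 82 mm above the bench.
- index_tip (a point): Where the finger's tip must stand: 79 mm from the axis, 82 mm above the bench, 2.5 mm inside the index post's inner face. The post, a steel block 12 mm (radial) x 8 mm, top z 99 mm, stands fixed on a thin brass ring on the base, on the side away from the lever; the finger passes just inside it.
- lever (a joint): Lever angle, rad: 0 at its home stop, 1.25 at the far stop, growing anticlockwise seen from above. Growing, its pawl catches the next tooth (after up to 0.26 rad idle play) and carries the plate along; falling, the pawl clicks over the teeth and the plate stays. The finger starts 1.35 to 2.7 rad short of the post: several strokes. It stays where left (friction 0.15 N m, plus 0.3 with the plate).
- grip_mid (a point): Middle of the upright wooden grip at the lever's end, 140 mm from the axis, 90 mm above the bench. The grip is round, 22 mm across, from z 66 to 112 mm, and revolves freely on its pin, so it may be held without turning the hand. Below it is the flat steel lever, 20 mm wide, top at z 61 mm. Move the lever steadily: a jerk or overshoot can carry the plate a few mm too far.
- screwdriver: Bystander: screwdriver with wooden handle, 170 mm long, lying beside the table. Leave alone.
- oil_jar: Bystander: small amber glass jar, 48 mm across and 60 mm high. Origin under its centre. Leave alone.
- rosette: Bystander: stepped brass disc, 68 mm across and 30 mm high. Origin under its centre. Leave alone.

How it is judged:
By the outcome, as a careful person would: the job done as asked, in the order asked, and still so for the second after the job is handed in, with the robot touching nothing.
It also fails if it takes over 64 s, if anything falls off the work surface, if the arm or the gripper's body presses on something with over 40 N, if the wrist force passes 120 N, or if a joint passes its speed limit or range.

ROBOT

A 6-joint arm with a two-finger parallel gripper is mounted at the origin on the work surface. World frame = base frame: x ahead of the robot, y to its left, z up, the work surface at z = 0. Lengths are in m, angles in degrees, forces in N, time in s.
With the tool pointing down it reaches from about 0.4 to 0.825 m from the base axis. Payload 7 kg.
Tool frame: the origin (TCP) lies on the centre line of the jaws, within the pads' length; the fingertips stand 25 mm ahead of it and the grasp point (between the pads) lies 6 mm ahead of it; x points along the fingers, z is the direction in which the jaws open and shut, and the axes are right-handed (so a half turn about x gives the same grasp; the last joint's range is limited). The gripper opens to 88 mm and grips with 3 to 60 N. Pads are 19 mm wide; open, the fingers measure 130 mm over their backs; the gripper's body (78 mm by 193 mm) begins 47 mm behind the grasp point.
Start: joints at [84.001, 20.546, 0.682, 0, -70.136, -16.507], TCP at [0.258, 0.624, 0.226] pointing down, gripper open.
Joint ranges: [-176.03, 176.03], [-82.01, 121.73], [-58.28, 71.71], [-173.87, 95.51], [-174.79, -0.11], [-173.66, 173.66]. Speed limits (degrees/s): [136.94, 136.94, 172.46, 180, 180, 180].

INTERFACE

Orientations are given as [roll, pitch, yaw] about the fixed x, y, z axes, in that order (R = Rz(yaw) Ry(pitch) Rx(roll)).
In Python, from plant import ctrl gives the robot as it stands. The module is installed in compiled form; this text tells all that it offers.
- The arm moves only by the tool send_rows, never from a script. Its argument "deltas" is a list of rows, each an object of numbers: "dx", "dy", "dz": the shift along the tool's x, y, z in mm; "ax", "ay", "az": the turn, a rotation vector about the tool's x, y, z in units of 5 degrees (1.0 is 5 degrees); "fingers": the opening, from 0 (shut) to 1 (fully open). A call has 1 to 12 rows; each row shifts and turns the commanded pose from where the row before left it, along the tool's axes as they then stand; what a row does not reach is not made up. A row lasts 1/8 s, in which the tool goes at most 62.5 mm and 10.7 degrees, less where a joint would pass 70% of its speed; a pose out of reach is approached as far as the arm can. A call with a gripper value outside its range is refused whole. The fingers move at their own pace and stop on an object; the grip force is fixed at half the most. Time passes only in rows, so rows that do not move let the fingers close. It gives the time, the measured TCP pose, the force and the opening at its end, in the units of the state.
- ctrl.get_obs(): the state, without advancing time (a new reading comes with each control period).
- ctrl.snapshot(name): name is "side" or "top" or "wrist"; returns a dict with "image" (384x512x3 uint8, blue, green, red), "fx", "fy", "cx", "cy" (pixels), "R" (3x3) and "t" (3): a world point X has camera coordinates R X + t; the wrist camera has in their place "hand_eye" (4x4, takes a point from camera to tool coordinates, whose origin is the TCP and whose axes are the tool frame's). Camera axes: x right, y down, z forward; pixel columns grow to the right and rows downward; lengths in m; the calibration is good to about 2 mm. The wrist camera is an equidistant fisheye: a pixel r from the principal point sees the ray r / f radians off the axis. A picture is of the moment at which its call begins: read the wrist's pose just before it. There is no depth.
- ctrl.close_job(): hands the job in, once; it reports no verdict.
The state is a dict: "clock": time; "joint_pos": joint angles; "qvel": joint speeds; "tau": joint torques, N m; "tool_pos": TCP position; "orientation": TCP orientation; "force": force on the tool from outside, world axes, zero at the start; "moment": the same for the moment, N m; "opening": finger opening in m.
Only numpy, scipy, OpenCV 4.12 (cv2) and the standard library are available. Lean on these libraries where they do the work, as an engineer would, in place of code of your own. Each camera call takes 0.05 s, during which the arm holds its last target.

## Working session

There is one attempt and no reset: what is moved stays moved. The work goes in short steps, Python scripts to look and compute and a tool call to move; the robot and the scene stay as the last step left them, time stands still between calls to the robot, and variables do not carry over. Pictures are saved under pics/ and viewed, and the job is handed in when it is done.

Besides the shell and the picture viewer there is one more tool, called by a JSON object that holds its "method" and its "body". send_rows: Moves the arm, as the interface text tells. Its arguments: {"type":"object","properties":{"deltas":{"type":"array","items":{"type":"object","properties":{"dx":{"type":"number"},"dy":{"type":"number"},"dz":{"type":"number"},"ax":{"type":"number"},"ay":{"type":"number"},"az":{"type":"number"},"fingers":{"type":"number"}}}}},"required":["deltas"]}

```bash
mkdir -p pics
cat > h.py <<'E'
import numpy as np, cv2
from plant import ctrl
from scipy.spatial.transform import Rotation as Ro
def snap(n,f):
    s=ctrl.snapshot(n); cv2.imwrite('pics/'+f+'.png',s['image']); 
    import pickle; pickle.dump(s,open('pics/'+f+'.pkl','wb')); return s
def ray(s,u,v):
    d=np.array([(u-s['cx'])/s['fx'],(v-s['cy'])/s['fy'],1.]); R=np.array(s['R']);t=np.array(s['t'])
    return -R.T@t, R.T@d
def onz(s,u,v,z):
    o,d=ray(s,u,v); return o+d*(z-o[2])/d[2]
def proj(s,X):
    c=np.array(s['R'])@np.array(X)+np.array(s['t']); return s['fx']*c[0]/c[2]+s['cx'],s['fy']*c[1]/c[2]+s['cy']
def tri(a,ua,b,ub):
    o1,d1=ray(a,*ua);o2,d2=ray(b,*ub)
    k=np.linalg.lstsq(np.c_[d1,-d2],o2-o1,rcond=None)[0]
    p,q=o1+k[0]*d1,o2+k[1]*d2
    return (p+q)/2,np.linalg.norm(p-q)
E
python3 - <<'E'
from h import *
o=ctrl.get_obs(); print(o)
for n in('side','top','wrist'):
    s=snap(n,n+'0'); print(n,{k:np.round(v,3).tolist() for k,v in s.items() if k!='image'})
E
```

```text
{'clock': 0.0, 'joint_pos': array([ 8.40001114e+01,  2.05897790e+01,  6.33729091e-01, -1.92969608e-02,
       -7.01350726e+01, -1.65060353e+01]), 'qvel': array([ 0.0044548 ,  0.07764161,  0.03492208, -0.0857343 ,  0.08793147,
       -0.12494245]), 'tau': array([ 6.78605484e-04, -5.82716274e+01,  2.93046534e+01,  6.99741036e+00,
        6.82981830e-03, -1.65499409e-04]), 'tool_pos': array([0.25822801, 0.623128  , 0.22504362]), 'orientation': array([   5.24836627,   89.90708878, -107.26412923]), 'force': array([-0.05928071,  0.28604797,  0.43425969]), 'moment': array([ 0.01027255,  0.00497374, -0.00244842]), 'opening': 0.08754485668189574}
side {'fx': 409.731, 'fy': 409.731, 'cx': 254.687, 'cy': 195.322, 'R': [[-0.992, -0.127, 0.005], [-0.094, 0.705, -0.703], [0.086, -0.697, -0.711]], 't': [0.611, 0.082, 0.879]}
top {'fx': 363.47, 'fy': 363.47, 'cx': 261.625, 'cy': 187.583, 'R': [[0.018, -1.0, -0.001], [-0.988, -0.018, -0.152], [0.152, 0.004, -0.988]], 't': [0.012, 0.604, 0.792]}
wrist {'fx': 297.319, 'fy': 297.319, 'cx': 254.621, 'cy': 192.445, 'hand_eye': [[0.0, -0.299, 0.954, -0.158], [0.001, -0.954, -0.299, 0.081], [1.0, 0.001, -0.0, -0.0], [0.0, 0.0, 0.0, 1.0]]}
```

View pics/side0.png

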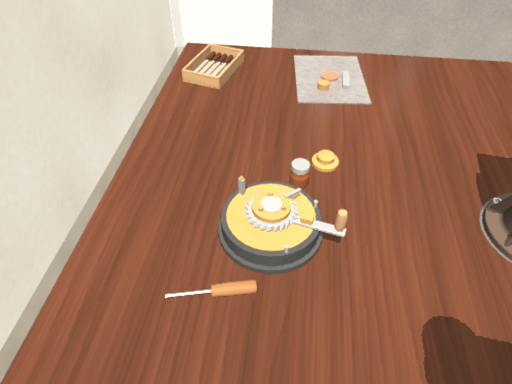

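View pics/top0.png

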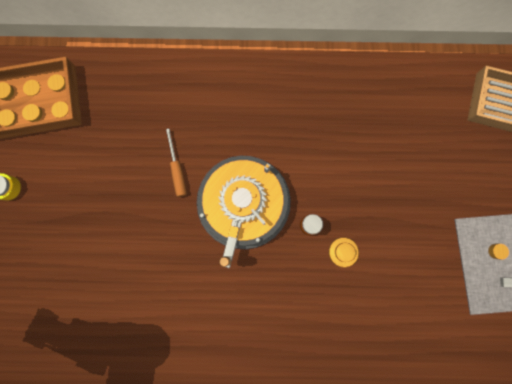

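View pics/wrist0.png

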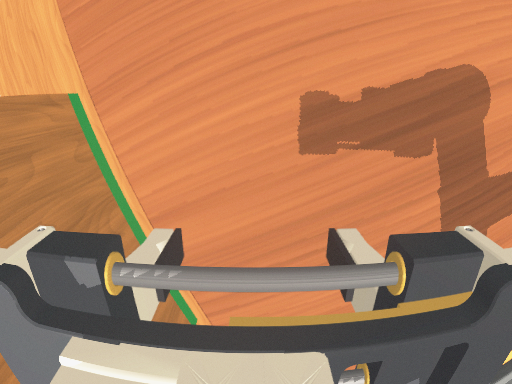

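Run:
```python
from h import *
a=cv2.imread('pics/top0.png')[145:285,150:370]; cv2.imwrite('pics/topz.png',cv2.resize(a,None,fx=3.6,fy=3.6,interpolation=cv2.INTER_CUBIC))
a=cv2.imread('pics/side0.png')[140:310,150:370]; cv2.imwrite('pics/sidez.png',cv2.resize(a,None,fx=3.5,fy=3.5,interpolation=cv2.INTER_CUBIC))
```

```text
(no output)
```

View pics/topz.png

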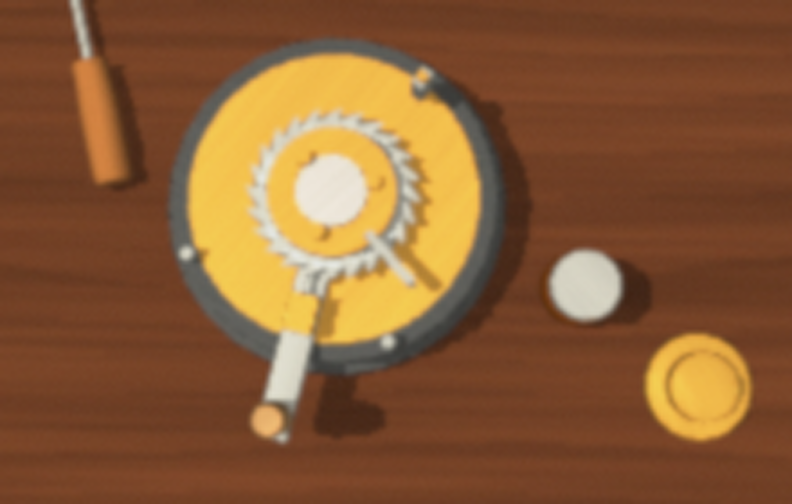

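View pics/sidez.png

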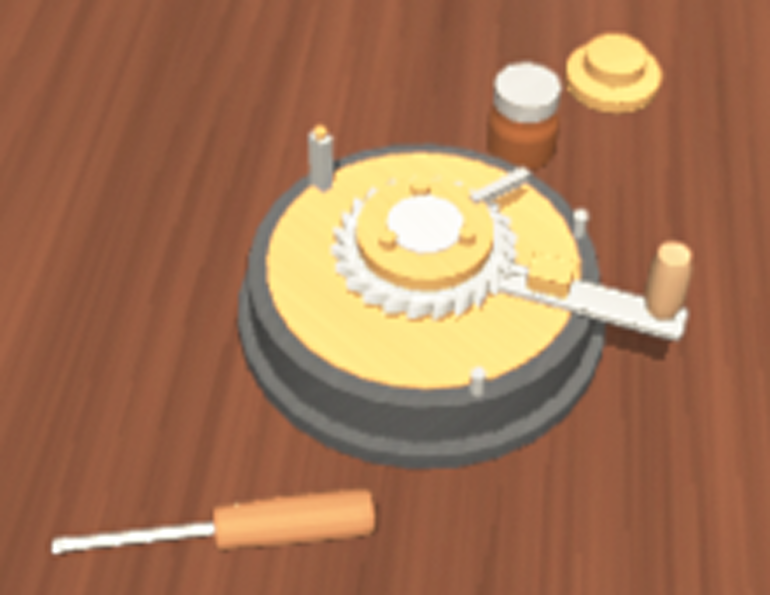

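Run:
```python
from h import *
import pickle
T=pickle.load(open('pics/top0.pkl','rb'));S=pickle.load(open('pics/side0.pkl','rb'))
t=lambda u,v:(150+(u+.5)/3.6-.5,145+(v+.5)/3.6-.5)
s=lambda u,v:(150+(u+.5)/3.5-.5,140+(v+.5)/3.5-.5)
for n,a,b in [('grip top',(267,420),(675,250)),('post top',(424,76),(320,131)),('finger tip',(411,283),(526,174)),('hub',(331,189),(426,222)),('pinL',(187,253),(477,373)),('pinR',(388,341),(580,216)),('jar',(586,285),(527,83)),('ros',(705,385),(612,52))]:
    p,e=tri(T,t(*a),S,s(*b)); print(n,np.round(p*1e3,1),round(e*1e3,1))
print(onz(T,*t(331,189),.09)*1e3,onz(T,*t(411,283),.082)*1e3, onz(T,*t(267,420),.112)*1e3,onz(T,*t(424,76),.103)*1e3)
for n,uv in [('s handle end',(112,183))]:print(n,onz(T,*t(*uv),.015)*1e3)
# ellipse of brass ring in top
im=T['image'];hsv=cv2.cvtColor(im,cv2.COLOR_BGR2HSV)
m=cv2.inRange(hsv,(18,120,120),(32,255,255)); m[:, :190]=0;m[:,300:]=0
c=max(cv2.findContours(m,0,1)[0],key=cv2.contourArea); h=cv2.convexHull(c);print(cv2.fitEllipse(h)); e=cv2.fitEllipse(h)
print(onz(T,*e[0],.053)*1e3)
```

```text
grip top [438.3  97.6 114.6] 0.6
post top [643.9  11.   96.7] 0.6
finger tip [519.3  16.7  82.3] 0.7
hub [574.7  66.3  85.1] 1.6
pinL [536.7 155.5  65.2] 0.3
pinR [484.8  30.1  64.7] 0.2
jar [521.7 -91.9  60.1] 0.4
ros [ 462.  -172.2   27. ] 1.6
[574.93255055  66.00360713  90.        ] [519.64373736  16.68689174  82.        ] [438.462032    97.78904313 112.        ] [642.82190779  11.05851819 103.        ]
s handle end [585.8028497 215.6049507  15.       ]
((242.27462768554688, 199.8550262451172), (80.58181762695312, 81.3797836303711), 71.21533203125)
[573.39780945  66.45069175  53.        ]
```

{"method": "send_rows", "body": {"deltas": [{"dy": 15, "dz": 12}, {"dy": 36, "dz": 31}, {"dy": 36, "dz": 31}, {"dy": 36, "dz": 31}, {"dy": 36, "dz": 31}, {"dy": 36, "dz": 31}, {"dy": 36, "dz": 31}, {"dy": 36, "dz": 31}, {"dy": 36, "dz": 31}, {"dy": 36, "dz": 31}, {"dy": 36, "dz": 31}, {"dy": 36, "dz": 31}]}}

```text
validation failed for argument at $.de...
```

{"method": "send_rows", "body": {"deltas": [{"dy": 36, "dz": 31}, {"dy": 25, "dz": 20}, {}, {}, {}]}}

```text
validation failed for argument at $.de...
```

```bash
cat >> h.py <<'E'
def Rt(o=None):
    o=o or ctrl.get_obs()
    return Ro.from_euler('xyz',o['orientation'],degrees=True).as_matrix(), np.array(o['tool_pos']),o
def wsnap(f):
    R,p,o=Rt(); s=snap('wrist',f); H=np.array(s['hand_eye']); s['Rw']=R@H[:3,:3]; s['pw']=R@H[:3,3]+p
    import pickle; pickle.dump(s,open('pics/'+f+'.pkl','wb'))
    return s
def wonz(s,u,v,z):
    x,y=u-s['cx'],v-s['cy']; r=np.hypot(x,y)+1e-9; th=r/s['fx']
    d=s['Rw']@np.array([x/r*np.sin(th),y/r*np.sin(th),np.cos(th)]); return s['pw']+d*(z-s['pw'][2])/d[2]
def wproj(s,X):
    c=s['Rw'].T@(np.array(X)-s['pw']); th=np.arctan2(np.hypot(c[0],c[1]),c[2]); k=s['fx']*th/np.hypot(c[0],c[1]); return s['cx']+k*c[0],s['cy']+k*c[1]
def toolof(d,R):  # world mm -> tool
    return np.round(R.T@np.array(d),2)
E
python3 - <<'E'
from h import *
s=wsnap('w1'); o=ctrl.get_obs(); print(o['clock'],o['tool_pos'],o['orientation'],o['force'])
cv2.imwrite('pics/w1z.png',cv2.resize(s['image'],(800,600),interpolation=cv2.INTER_CUBIC))
E
```

```text
0.2 [0.25829636 0.62331319 0.22540177] [   6.18451186   89.94286381 -106.32403449] [ 0.7634693   0.29613443 -0.13999032]
```

View pics/w1z.png

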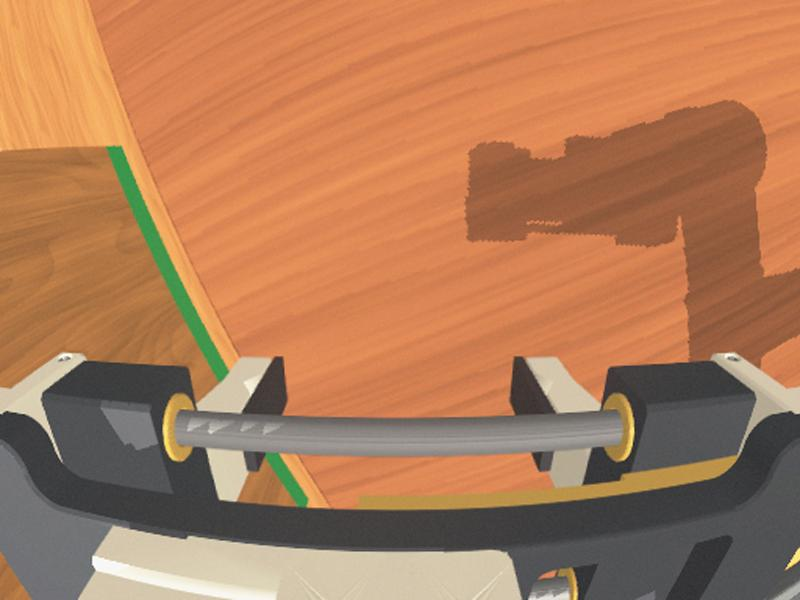

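{"method": "send_rows", "body": {"deltas": [{"dx": 0, "dy": 15, "dz": 12, "ax": 0, "ay": 0, "az": 0, "fingers": 1}, {"dx": 0, "dy": 36, "dz": 31, "ax": 0, "ay": 0, "az": 0, "fingers": 1}, {"dx": 0, "dy": 36, "dz": 31, "ax": 0, "ay": 0, "az": 0, "fingers": 1}, {"dx": 0, "dy": 36, "dz": 31, "ax": 0, "ay": 0, "az": 0, "fingers": 1}, {"dx": 0, "dy": 36, "dz": 31, "ax": 0, "ay": 0, "az": 0, "fingers": 1}, {"dx": 0, "dy": 36, "dz": 31, "ax": 0, "ay": 0, "az": 0, "fingers": 1}, {"dx": 0, "dy": 36, "dz": 31, "ax": 0, "ay": 0, "az": 0, "fingers": 1}, {"dx": 0, "dy": 36, "dz": 31, "ax": 0, "ay": 0, "az": 0, "fingers": 1}, {"dx": 0, "dy": 36, "dz": 31, "ax": 0, "ay": 0, "az": 0, "fingers": 1}, {"dx": 0, "dy": 36, "dz": 31, "ax": 0, "ay": 0, "az": 0, "fingers": 1}, {"dx": 0, "dy": 36, "dz": 31, "ax": 0, "ay": 0, "az": 0, "fingers": 1}, {"dx": 0, "dy": 36, "dz": 31, "ax": 0, "ay": 0, "az": 0, "fingers": 1}]}}

```text
clock: 1.7
tool_pos: [0.5031, 0.1379, 0.2262]
orientation: [146.7, 90.0, 34.2]
force: [1.1, -0.4, -0.2]
opening: 0.0875
```

{"method": "send_rows", "body": {"deltas": [{"dx": 0, "dy": 25, "dz": 22, "ax": 0, "ay": 0, "az": 0, "fingers": 1}, {"dx": 0, "dy": 15, "dz": 14, "ax": 0, "ay": 0, "az": 0, "fingers": 1}, {"dx": 0, "dy": 0, "dz": 0, "ax": 0, "ay": 0, "az": 0, "fingers": 1}, {"dx": 0, "dy": 0, "dz": 0, "ax": 0, "ay": 0, "az": 0, "fingers": 1}]}}

```text
clock: 2.2
tool_pos: [0.5257, 0.0913, 0.226]
orientation: [-168.0, 90.0, 79.5]
force: [0.1, -0.8, 0.1]
opening: 0.0874
```

Run:
```python
from h import *
s=wsnap('w1'); o=ctrl.get_obs(); print(o['clock'],o['tool_pos'],o['orientation'],o['force'],o['qvel'])
cv2.imwrite('pics/w1z.png',cv2.resize(s['image'],(800,600),interpolation=cv2.INTER_CUBIC))
```

```text
2.25 [0.52575872 0.09171065 0.2260708 ] [161.6530839   89.98641162  49.15754855] [ 0.12039714 -0.52865924 -0.57352019] [ 0.52364888  0.00118842  0.24196934 -0.02218559 -0.04732895  0.07579559]
```

View pics/w1z.png

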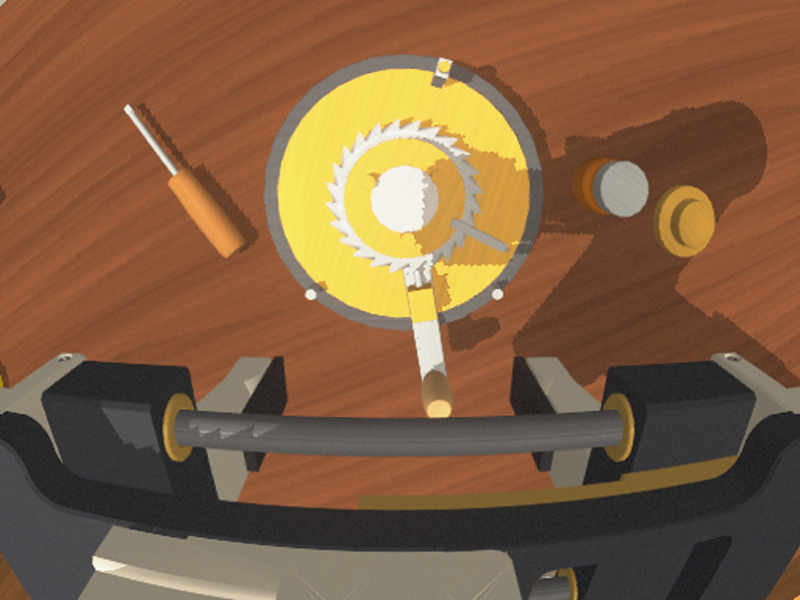

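Run:
```python
from h import *
a=cv2.imread('pics/w1.png')[25:275,165:365]; cv2.imwrite('pics/w1c.png',cv2.resize(a[0:150],None,fx=4,fy=4,interpolation=cv2.INTER_CUBIC)); cv2.imwrite('pics/w1d.png',cv2.resize(a[100:250],None,fx=4,fy=4,interpolation=cv2.INTER_CUBIC))
```

```text
(no output)
```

View pics/w1c.png

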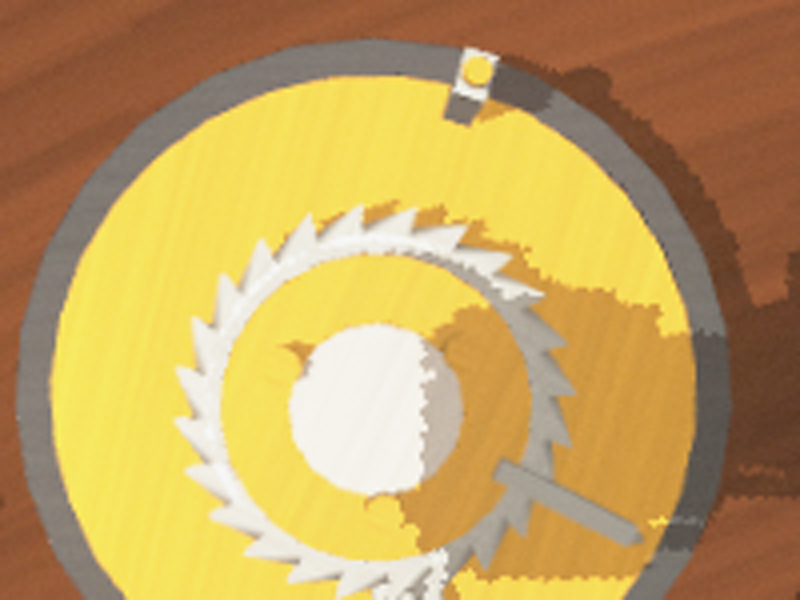

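View pics/w1d.png

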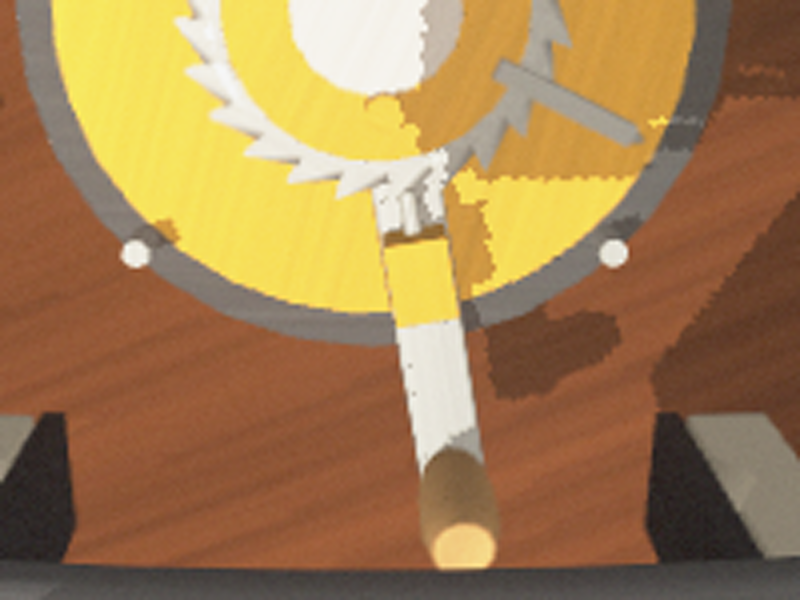

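Run:
```python
from h import *
import pickle
s=pickle.load(open('pics/w1.pkl','rb'))
C=lambda u,v:(165+(u+.5)/4-.5,25+(v+.5)/4-.5)
D=lambda u,v:(165+(u+.5)/4-.5,125+(v+.5)/4-.5)
P={}
for n,uv,z in [('hub',C(376,409),.09),('disc',C(375,407),.082),('tip',C(641,536),.082),('fbase',C(497,470),.082),('post',C(477,73),.099),('postinner',C(472,98),.099),('pinL',D(136,253),.065),('pinR',D(613,253),.065),('grip',D(464,546),.112)]:
    p=wonz(s,*uv,z)*1e3; P[n]=p; print(n,np.round(p,1))
# base edge ellipse via contour of brass ring top at .053: left/right etc
for n,a,b,z in [('ring',C(50,395),C(696,385),.053)]:
    p,q=wonz(s,*a,z)*1e3,wonz(s,*b,z)*1e3; print(p,q,(p+q)/2,np.linalg.norm(p-q))
c=P['hub']
for c in (P['hub'],P['disc']):
  for n in P:
    d=P[n]-c; print(n,round(np.hypot(d[0],d[1]),1),round(np.degrees(np.arctan2(d[1],d[0]))%360,2))
```

```text
hub [576.5  66.6  90. ]
disc [576.4  66.8  82. ]
tip [519.3  14.5  82. ]
fbase [549.6  44.   82. ]
post [643.8  13.2  99. ]
postinner [638.5  16.7  99. ]
pinL [537.4 155.8  65. ]
pinR [485.7  30.6  65. ]
grip [440.8  97.2 112. ]
[613.94071644 150.38901697  53.        ] [546.88594496 -20.03088428  53.        ] [580.4133307   65.17906635  53.        ] 183.1373395046255
hub 0.0 0.0
disc 0.2 113.38
tip 77.4 222.33
fbase 35.1 220.16
post 86.0 321.59
postinner 79.6 321.18
pinL 97.3 113.64
pinR 97.7 201.64
grip 139.1 167.29
hub 0.2 293.38
disc 0.0 0.0
tip 77.4 222.48
fbase 35.2 220.5
post 86.2 321.52
postinner 79.8 321.1
pinL 97.1 113.64
pinR 97.7 201.77
grip 138.9 167.36
```

Run:
```python
from h import *
R,p,o=Rt(); print(np.round(R,3)); print(toolof(np.array([439.5,97.4,103])-p*1e3,R), np.degrees(np.arctan2(R[1,1],R[0,1])))
```

```text
[[ 0.     0.924 -0.383]
 [ 0.    -0.383 -0.924]
 [-1.     0.    -0.   ]]
[123.06 -81.88  27.77] -22.495535837749607
```

{"method": "send_rows", "body": {"deltas": [{"dx": 0, "dy": -20, "dz": 7, "ax": 0, "ay": 0, "az": 0, "fingers": 1}, {"dx": 0, "dy": -32, "dz": 11, "ax": 0, "ay": 0, "az": 0, "fingers": 1}, {"dx": 0, "dy": -22, "dz": 7, "ax": 0, "ay": 0, "az": 0, "fingers": 1}, {"dx": 10, "dy": -8, "dz": 3, "ax": 0, "ay": 0, "az": 0, "fingers": 1}, {"dx": 20, "dy": 0, "dz": 0, "ax": 0, "ay": 0, "az": 0, "fingers": 1}, {"dx": 25, "dy": 0, "dz": 0, "ax": 0, "ay": 0, "az": 0, "fingers": 1}, {"dx": 0, "dy": 0, "dz": 0, "ax": 0, "ay": 0, "az": 0, "fingers": 1}, {"dx": 0, "dy": 0, "dz": 0, "ax": 0, "ay": 0, "az": 0, "fingers": 1}]}}

```text
clock: 3.25
tool_pos: [0.4402, 0.0974, 0.1715]
orientation: [93.0, 90.0, -19.4]
force: [0.7, -0.0, 0.8]
opening: 0.0875
```

Run:
```python
from h import *
R,p,o=Rt(); print(p,o['clock'],toolof(np.array([439.5,97.4,103])-p*1e3,R))
s=wsnap('w2')
cv2.imwrite('pics/w2z.png',cv2.resize(s['image'],(800,600),interpolation=cv2.INTER_CUBIC))
print(wproj(s,[.4395,.0974,.112]))
```

```text
[0.44018638 0.09740393 0.17150543] 3.25 [68.51 -0.67  0.27]
(np.float64(255.53002243900542), np.float64(208.57737176844145))
```

View pics/w2z.png

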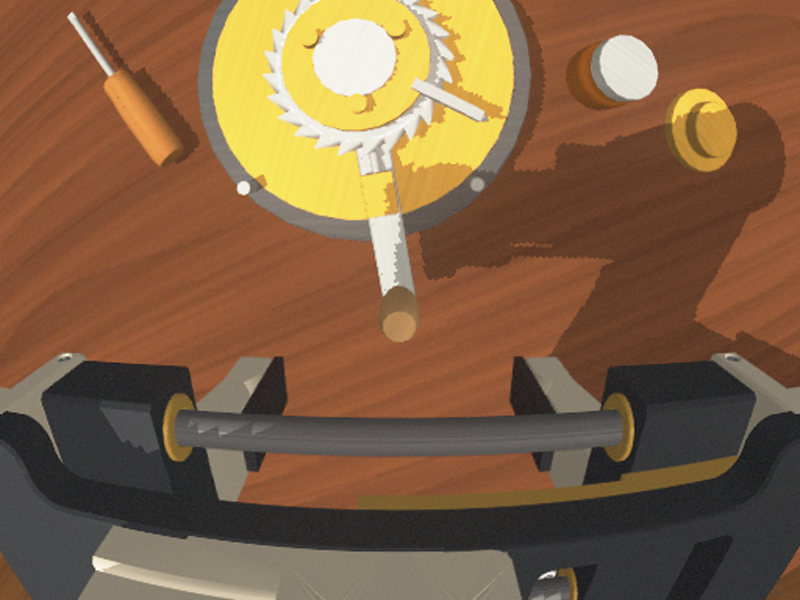

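{"method": "send_rows", "body": {"deltas": [{"dx": 15, "dy": -0.5, "dz": 0.3, "ax": 0, "ay": 0, "az": 0, "fingers": 1}, {"dx": 25, "dy": 0, "dz": 0, "ax": 0, "ay": 0, "az": 0, "fingers": 1}, {"dx": 20, "dy": 0, "dz": 0, "ax": 0, "ay": 0, "az": 0, "fingers": 1}, {"dx": 8, "dy": 0, "dz": 0, "ax": 0, "ay": 0, "az": 0, "fingers": 1}, {"dx": 0, "dy": 0, "dz": 0, "ax": 0, "ay": 0, "az": 0, "fingers": 0.5}, {"dx": 0, "dy": 0, "dz": 0, "ax": 0, "ay": 0, "az": 0, "fingers": 0.3}, {"dx": 0, "dy": 0, "dz": 0, "ax": 0, "ay": 0, "az": 0, "fingers": 0.2}, {"dx": 0, "dy": 0, "dz": 0, "ax": 0, "ay": 0, "az": 0, "fingers": 0.1}, {"dx": 0, "dy": 0, "dz": 0, "ax": 0, "ay": 0, "az": 0, "fingers": 0.1}, {"dx": 0, "dy": 0, "dz": 0, "ax": 0, "ay": 0, "az": 0, "fingers": 0.1}]}}

```text
clock: 4.55
tool_pos: [0.4391, 0.097, 0.103]
orientation: [146.3, 90.0, 33.8]
force: [-0.7, -0.3, -0.0]
opening: 0.0332
```

Run:
```python
from h import *
R,p,o=Rt(); print(p,o['clock'],o['opening'],o['force'],o['moment'])
```

```text
[0.43909657 0.09700046 0.10301514] 4.55 0.03320461464951264 [-0.68259072 -0.28593912 -0.03733876] [-0.00044362  0.01976375 -0.01196593]
```

```bash
cat >> h.py <<'E'
CX,CY,RR=575.5,66.6,140.
def psi(p): return np.degrees(np.arctan2(p[1]*1e3-CY,p[0]*1e3-CX))%360-157.5
def arc(ps,r=RR):
    ps=np.radians(ps)
    for i,(a,b) in enumerate(zip(ps[:-1],ps[1:])): print('%.1f: dy %.1f dz %.1f'%(np.degrees(b),-r*(np.cos(b)-np.cos(a)),r*(np.sin(b)-np.sin(a))))
def st():
    R,p,o=Rt(); print('t',o['clock'],'p',np.round(p*1e3,1),'psi',round(psi(p),2),'r',round(np.hypot(p[0]*1e3-CX,p[1]*1e3-CY),1),'open',round(o['opening']*1e3,1),'F tool',np.round(R.T@o['force'],1),'M',np.round(o['moment'],2)); return R,p,o
E
python3 - <<'E'
from h import *
R,p,o=st()
arc([psi(p)]+[8.5,6,3,0,-3,-6,-9,-12,-15,-18,-21,-24,-27,-30,-32,-34,-35,-35.5,-36])
E
```

```text
t 4.55 p [439.1  97.  103. ] psi 9.94 r 139.8 open 33.2 F tool [ 0.  -0.5  0.5] M [-0.    0.02 -0.01]
8.5: dy -0.6 dz -3.5
6.0: dy -0.8 dz -6.1
3.0: dy -0.6 dz -7.3
0.0: dy -0.2 dz -7.3
-3.0: dy 0.2 dz -7.3
-6.0: dy 0.6 dz -7.3
-9.0: dy 1.0 dz -7.3
-12.0: dy 1.3 dz -7.2
-15.0: dy 1.7 dz -7.1
-18.0: dy 2.1 dz -7.0
-21.0: dy 2.4 dz -6.9
-24.0: dy 2.8 dz -6.8
-27.0: dy 3.2 dz -6.6
-30.0: dy 3.5 dz -6.4
-32.0: dy 2.5 dz -4.2
-34.0: dy 2.7 dz -4.1
-35.0: dy 1.4 dz -2.0
-35.5: dy 0.7 dz -1.0
-36.0: dy 0.7 dz -1.0
```

{"method": "send_rows", "body": {"deltas": [{"dx": 0, "dy": 0, "dz": 0, "ax": 0, "ay": 0, "az": 0, "fingers": 0.1}, {"dx": 0, "dy": 0, "dz": 0, "ax": 0, "ay": 0, "az": 0, "fingers": 0.1}]}}

```text
clock: 4.8
tool_pos: [0.4391, 0.0971, 0.1029]
orientation: [173.8, 90.0, 61.3]
force: [1.1, -0.1, -1.3]
opening: 0.0182
```

Run:
```python
from h import *
st()
```

```text
t 4.8 p [439.1  97.1 102.9] psi 9.91 r 139.7 open 18.2 F tool [ 1.3  1.1 -0.3] M [ 0.08 -0.34 -0.02]
```

{"method": "send_rows", "body": {"deltas": [{"dx": 0, "dy": 0, "dz": 0, "ax": 0, "ay": 0, "az": 0, "fingers": 0.1}, {"dx": 0, "dy": 0, "dz": 0, "ax": 0, "ay": 0, "az": 0, "fingers": 0.1}]}}

```text
clock: 5.05
tool_pos: [0.4391, 0.097, 0.1029]
orientation: [-111.3, 90.0, 136.2]
force: [0.9, 0.9, -2.4]
opening: 0.0184
```

Run:
```python
from h import *
st()
s=wsnap('w3')
cv2.imwrite('pics/w3z.png',cv2.resize(s['image'],(800,600),interpolation=cv2.INTER_CUBIC))
```

```text
t 5.05 p [439.1  97.  102.9] psi 9.93 r 139.8 open 18.4 F tool [ 2.4  0.5 -1.2] M [ 0.22 -0.47 -0.1 ]
```

View pics/w3z.png

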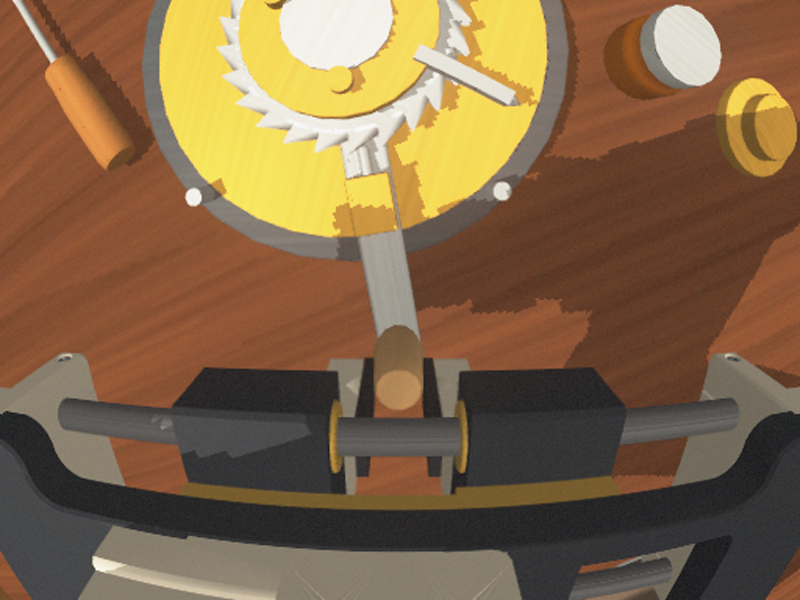

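{"method": "send_rows", "body": {"deltas": [{"dx": 0, "dy": -0.6, "dz": -3.5, "ax": 0, "ay": 0, "az": 0, "fingers": 0.1}, {"dx": 0, "dy": -0.8, "dz": -6.1, "ax": 0, "ay": 0, "az": 0, "fingers": 0.1}, {"dx": 0, "dy": -0.6, "dz": -7.3, "ax": 0, "ay": 0, "az": 0, "fingers": 0.1}, {"dx": 0, "dy": -0.2, "dz": -7.3, "ax": 0, "ay": 0, "az": 0, "fingers": 0.1}, {"dx": 0, "dy": 0.2, "dz": -7.3, "ax": 0, "ay": 0, "az": 0, "fingers": 0.1}, {"dx": 0, "dy": 0.6, "dz": -7.3, "ax": 0, "ay": 0, "az": 0, "fingers": 0.1}]}}

```text
clock: 5.85
tool_pos: [0.4528, 0.1337, 0.1029]
orientation: [-14.3, 90.0, -126.8]
force: [3.2, -4.0, -3.1]
opening: 0.018
```

Run:
```python
from h import *
st()
```

```text
t 5.85 p [452.8 133.7 102.9] psi -6.17 r 139.9 open 18.0 F tool [3.1 4.5 2.5] M [-1.51 -1.01 -0.  ]
```

{"method": "send_rows", "body": {"deltas": [{"dx": 0, "dy": 1.0, "dz": -7.3, "ax": 0, "ay": 0, "az": 0, "fingers": 0.1}, {"dx": 0, "dy": 1.3, "dz": -7.2, "ax": 0, "ay": 0, "az": 0, "fingers": 0.1}, {"dx": 0, "dy": 1.7, "dz": -7.1, "ax": 0, "ay": 0, "az": 0, "fingers": 0.1}, {"dx": 0, "dy": 2.1, "dz": -7.0, "ax": 0, "ay": 0, "az": 0, "fingers": 0.1}, {"dx": 0, "dy": 2.4, "dz": -6.9, "ax": 0, "ay": 0, "az": 0, "fingers": 0.1}, {"dx": 0, "dy": 2.8, "dz": -6.8, "ax": 0, "ay": 0, "az": 0, "fingers": 0.1}, {"dx": 0, "dy": 3.2, "dz": -6.6, "ax": 0, "ay": 0, "az": 0, "fingers": 0.1}, {"dx": 0, "dy": 3.5, "dz": -6.4, "ax": 0, "ay": 0, "az": 0, "fingers": 0.1}, {"dx": 0, "dy": 2.5, "dz": -4.2, "ax": 0, "ay": 0, "az": 0, "fingers": 0.1}, {"dx": 0, "dy": 2.7, "dz": -4.1, "ax": 0, "ay": 0, "az": 0, "fingers": 0.1}, {"dx": 0, "dy": 0, "dz": 0, "ax": 0, "ay": 0, "az": 0, "fingers": 0.1}]}}

```text
clock: 7.22
tool_pos: [0.499, 0.1837, 0.1029]
orientation: [147.9, 90.0, 35.4]
force: [3.0, -2.5, -5.4]
opening: 0.0183
```

Run:
```python
from h import *
st()
s=wsnap('w4')
cv2.imwrite('pics/w4z.png',cv2.resize(s['image'],(800,600),interpolation=cv2.INTER_CUBIC))
s=snap('top','top4');cv2.imwrite('pics/top4z.png',cv2.resize(s['image'][145:285,150:370],None,fx=3.6,fy=3.6,interpolation=cv2.INTER_CUBIC))
```

```text
t 7.225 p [499.  183.7 102.9] psi -34.34 r 139.9 open 18.3 F tool [5.4 3.8 1.1] M [-1.15 -1.22 -0.04]
```

View pics/w4z.png

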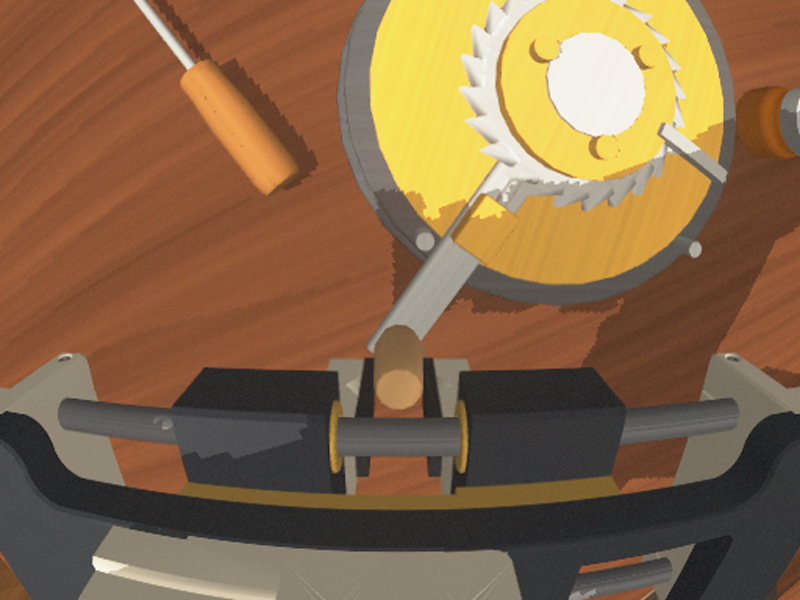

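View pics/top4z.png

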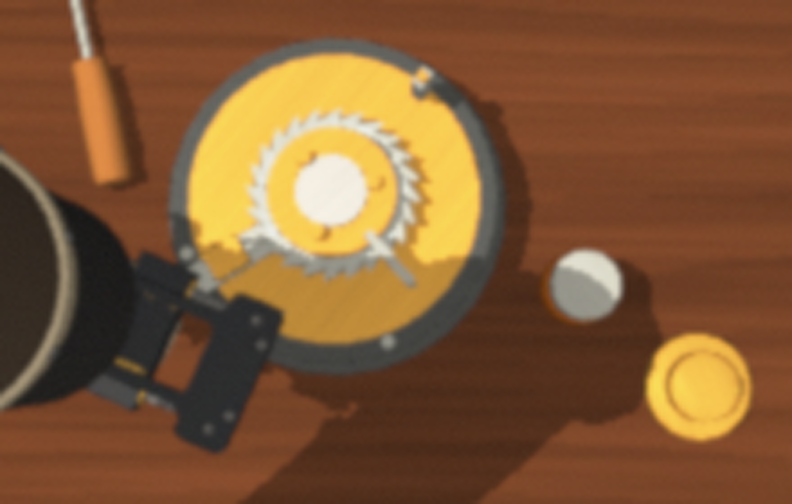

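{"method": "send_rows", "body": {"deltas": [{"dx": 0, "dy": 1.0, "dz": -1.4, "ax": 0, "ay": 0, "az": 0, "fingers": 0.1}, {"dx": 0, "dy": 0.7, "dz": -1.0, "ax": 0, "ay": 0, "az": 0, "fingers": 0.1}, {"dx": 0, "dy": 0.7, "dz": -1.0, "ax": 0, "ay": 0, "az": 0, "fingers": 0.1}, {"dx": 0, "dy": 0.7, "dz": -1.0, "ax": 0, "ay": 0, "az": 0, "fingers": 0.1}, {"dx": 0, "dy": 0, "dz": 0, "ax": 0, "ay": 0, "az": 0, "fingers": 0.1}, {"dx": 0, "dy": 0, "dz": 0, "ax": 0, "ay": 0, "az": 0, "fingers": 0.1}]}}

```text
clock: 8.07
tool_pos: [0.5022, 0.1856, 0.1029]
orientation: [-35.8, 89.9, -148.3]
force: [-3.2, -4.6, -0.6]
opening: 0.0182
```

Run:
```python
from h import *
st()
s=wsnap('w5')
cv2.imwrite('pics/w5z.png',cv2.resize(s['image'][0:256,150:491],(800,600),interpolation=cv2.INTER_CUBIC))
```

```text
t 8.075 p [502.2 185.6 102.9] psi -35.86 r 139.8 open 18.2 F tool [ 0.6 -1.2  5.5] M [-1.71  0.95 -0.01]
```

View pics/w5z.png

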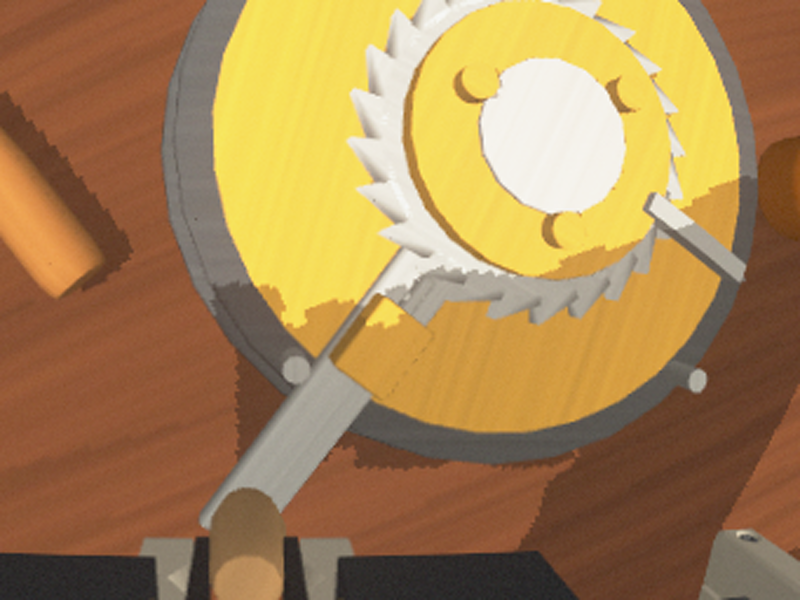

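{"method": "send_rows", "body": {"deltas": [{"dx": 0, "dy": 0.9, "dz": -1.2, "ax": 0, "ay": 0, "az": 0, "fingers": 0.1}, {"dx": 0, "dy": 0.7, "dz": -1.0, "ax": 0, "ay": 0, "az": 0, "fingers": 0.1}, {"dx": 0, "dy": 0, "dz": 0, "ax": 0, "ay": 0, "az": 0, "fingers": 0.1}]}}

```text
clock: 8.5
tool_pos: [0.5026, 0.1857, 0.1027]
orientation: [-34.8, 89.7, -147.3]
force: [-9.5, -6.9, 6.3]
opening: 0.0183
```

Run:
```python
from h import *
st()
```

```text
t 8.5 p [502.6 185.7 102.7] psi -36.03 r 139.6 open 18.3 F tool [-6.3 -6.1 10. ] M [-2.58  3.76 -0.  ]
```

Run:
```python
from h import *
# command pose in tool coords rel centre (y,z): psi -34.34 r139.9 + offset
a=np.radians(-34.34); y=-139.9*np.cos(a)+4.7; z=139.9*np.sin(a)-6.6-0
ps=[-36,-35,-33,-30]+list(range(-27,31,3))+[31.5,32.5,33]
for q in ps:
    b=np.radians(q); y2,z2=-RR*np.cos(b),RR*np.sin(b); print(q,'dy %.1f dz %.1f'%(y2-y,z2-z)); y,z=y2,z2
```

```text
-36 dy -2.4 dz 3.2
-35 dy -1.4 dz 2.0
-33 dy -2.7 dz 4.1
-30 dy -3.8 dz 6.2
-27 dy -3.5 dz 6.4
-24 dy -3.2 dz 6.6
-21 dy -2.8 dz 6.8
-18 dy -2.4 dz 6.9
-15 dy -2.1 dz 7.0
-12 dy -1.7 dz 7.1
-9 dy -1.3 dz 7.2
-6 dy -1.0 dz 7.3
-3 dy -0.6 dz 7.3
0 dy -0.2 dz 7.3
3 dy 0.2 dz 7.3
6 dy 0.6 dz 7.3
9 dy 1.0 dz 7.3
12 dy 1.3 dz 7.2
15 dy 1.7 dz 7.1
18 dy 2.1 dz 7.0
21 dy 2.4 dz 6.9
24 dy 2.8 dz 6.8
27 dy 3.2 dz 6.6
30 dy 3.5 dz 6.4
31.5 dy 1.9 dz 3.1
32.5 dy 1.3 dz 2.1
33 dy 0.7 dz 1.0
```

{"method": "send_rows", "body": {"deltas": [{"dx": 0, "dy": -2.4, "dz": 3.2, "ax": 0, "ay": 0, "az": 0, "fingers": 0.1}, {"dx": 0, "dy": -1.4, "dz": 2.0, "ax": 0, "ay": 0, "az": 0, "fingers": 0.1}, {"dx": 0, "dy": -2.7, "dz": 4.1, "ax": 0, "ay": 0, "az": 0, "fingers": 0.1}, {"dx": 0, "dy": -3.8, "dz": 6.2, "ax": 0, "ay": 0, "az": 0, "fingers": 0.1}, {"dx": 0, "dy": -3.5, "dz": 6.4, "ax": 0, "ay": 0, "az": 0, "fingers": 0.1}, {"dx": 0, "dy": -3.2, "dz": 6.6, "ax": 0, "ay": 0, "az": 0, "fingers": 0.1}, {"dx": 0, "dy": -2.8, "dz": 6.8, "ax": 0, "ay": 0, "az": 0, "fingers": 0.1}, {"dx": 0, "dy": -2.4, "dz": 6.9, "ax": 0, "ay": 0, "az": 0, "fingers": 0.1}, {"dx": 0, "dy": -2.1, "dz": 7.0, "ax": 0, "ay": 0, "az": 0, "fingers": 0.1}, {"dx": 0, "dy": -1.7, "dz": 7.1, "ax": 0, "ay": 0, "az": 0, "fingers": 0.1}]}}

```text
clock: 9.75
tool_pos: [0.4603, 0.1461, 0.1031]
orientation: [154.5, 89.8, 42.0]
force: [7.5, -0.8, -13.2]
opening: 0.0177
```

Run:
```python
from h import *
st()
```

```text
t 9.75 p [460.3 146.1 103.1] psi -12.12 r 140.0 open 17.7 F tool [13.2  7.2 -2.1] M [-0.1  -2.86  0.03]
```

{"method": "send_rows", "body": {"deltas": [{"dx": 0, "dy": -1.3, "dz": 7.2, "ax": 0, "ay": 0, "az": 0, "fingers": 0.1}, {"dx": 0, "dy": -1.0, "dz": 7.3, "ax": 0, "ay": 0, "az": 0, "fingers": 0.1}, {"dx": 0, "dy": -0.6, "dz": 7.3, "ax": 0, "ay": 0, "az": 0, "fingers": 0.1}, {"dx": 0, "dy": -0.2, "dz": 7.3, "ax": 0, "ay": 0, "az": 0, "fingers": 0.1}, {"dx": 0, "dy": 0.2, "dz": 7.3, "ax": 0, "ay": 0, "az": 0, "fingers": 0.1}, {"dx": 0, "dy": 0.6, "dz": 7.3, "ax": 0, "ay": 0, "az": 0, "fingers": 0.1}, {"dx": 0, "dy": 1.0, "dz": 7.3, "ax": 0, "ay": 0, "az": 0, "fingers": 0.1}]}}

```text
clock: 10.62
tool_pos: [0.4396, 0.1, 0.1031]
orientation: [163.0, 89.8, 50.5]
force: [5.0, 3.0, -13.1]
opening: 0.0184
```

Run:
```python
from h import *
st()
```

```text
t 10.625 p [439.6 100.  103.1] psi 8.68 r 139.9 open 18.4 F tool [13.2  3.5 -4.6] M [ 1.07 -2.18 -0.  ]
```

{"method": "send_rows", "body": {"deltas": [{"dx": 0, "dy": 1.3, "dz": 7.2, "ax": 0, "ay": 0, "az": 0, "fingers": 0.1}, {"dx": 0, "dy": 1.7, "dz": 7.1, "ax": 0, "ay": 0, "az": 0, "fingers": 0.1}, {"dx": 0, "dy": 2.1, "dz": 7.0, "ax": 0, "ay": 0, "az": 0, "fingers": 0.1}, {"dx": 0, "dy": 2.4, "dz": 6.9, "ax": 0, "ay": 0, "az": 0, "fingers": 0.1}, {"dx": 0, "dy": 2.8, "dz": 6.8, "ax": 0, "ay": 0, "az": 0, "fingers": 0.1}, {"dx": 0, "dy": 3.2, "dz": 6.6, "ax": 0, "ay": 0, "az": 0, "fingers": 0.1}, {"dx": 0, "dy": 3.5, "dz": 6.4, "ax": 0, "ay": 0, "az": 0, "fingers": 0.1}, {"dx": 0, "dy": 1.9, "dz": 3.1, "ax": 0, "ay": 0, "az": 0, "fingers": 0.1}, {"dx": 0, "dy": 1.3, "dz": 2.1, "ax": 0, "ay": 0, "az": 0, "fingers": 0.1}, {"dx": 0, "dy": 0.7, "dz": 1.0, "ax": 0, "ay": 0, "az": 0, "fingers": 0.1}, {"dx": 0, "dy": 0, "dz": 0, "ax": 0, "ay": 0, "az": 0, "fingers": 0.1}]}}

```text
clock: 12.0
tool_pos: [0.4378, 0.0413, 0.1031]
orientation: [155.9, 89.9, 43.4]
force: [4.5, 4.1, -9.9]
opening: 0.0181
```

Run:
```python
from h import *
st()
s=wsnap('w6')
cv2.imwrite('pics/w6z.png',cv2.resize(s['image'],(800,600),interpolation=cv2.INTER_CUBIC))
s=snap('top','top6');cv2.imwrite('pics/top6z.png',cv2.resize(s['image'][145:285,150:370],None,fx=3.6,fy=3.6,interpolation=cv2.INTER_CUBIC))
```

```text
t 12.0 p [437.8  41.3 103.1] psi 32.93 r 140.0 open 18.1 F tool [ 9.9  2.6 -5.5] M [ 1.43 -1.28  0.06]
```

View pics/w6z.png

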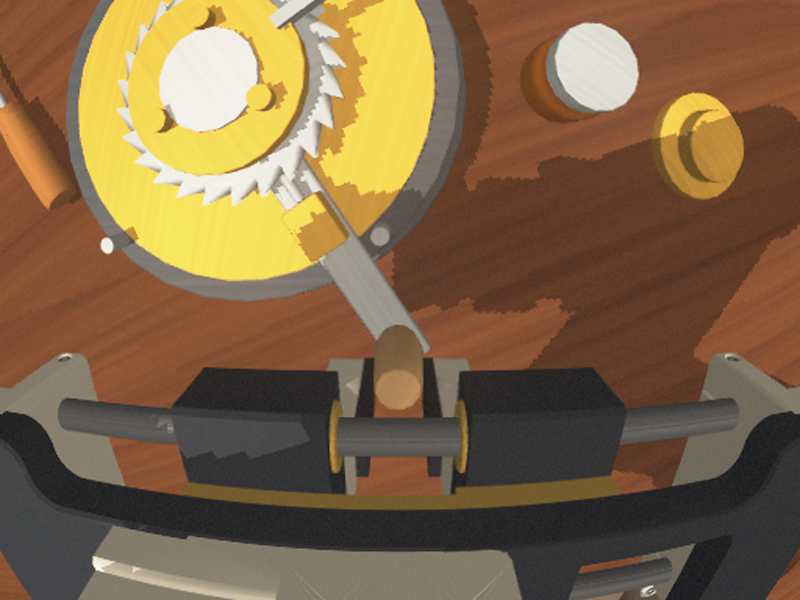

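View pics/top6z.png

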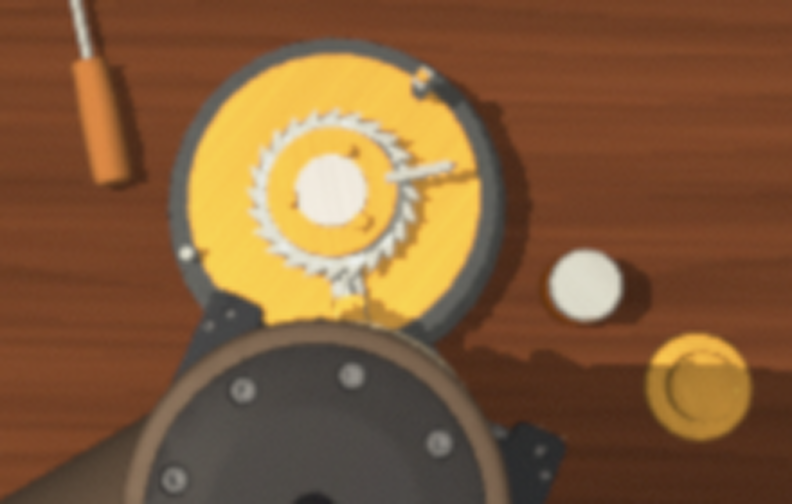

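```bash
cat >> h.py <<'E'
def tz(u,v): return (150+(u+.5)/3.6-.5,145+(v+.5)/3.6-.5)
E
python3 - <<'E'
from h import *
import pickle
T=pickle.load(open('pics/top6.pkl','rb'))
c=onz(T,*tz(331,189),.09)*1e3; print(c)
for n,a,z in [('tip',(454,164),.082),('base',(390,180),.082),('oldtip',(411,283),.082),('post',(424,76),.099)]:
    p=onz(T,*tz(*a),z)*1e3; d=p-c; d2=p-[CX,CY,0]; print(n,p,np.hypot(*d[:2]),np.degrees(np.arctan2(d[1],d[0]))%360,np.degrees(np.arctan2(d2[1],d2[0]))%360)
S=pickle.load(open('pics/w6.pkl','rb'))
# finger base edge in wrist image
for uv in [(277,22),(315,2)]: print(wonz(S,uv[0]/1.5625,uv[1]/1.5625,.082)*1e3)
E
```

```text
[574.93255055  66.00360713  90.        ]
tip [592.69360214  -8.38815496  82.        ] 76.48260729834111 283.4280083912815 282.9138088492782
base [582.12071643  30.58216183  82.        ] 36.143443603097026 281.471403884315 280.41570562043773
oldtip [519.64373736  16.68689174  82.        ] 74.08772692176733 221.73243889888815 221.7839463640497
post [643.6863785   11.01363807  99.        ] 88.03968170187855 321.3468455706512 320.8126639468302
[583.75237322  32.34998726  82.        ]
[584.77356935  15.68065752  82.        ]
```

Run:
```python
from h import *
arc([33,32,30]+list(range(27,-28,-3))+[-29,-30.5,-31.5])
```

```text
32.0: dy -1.3 dz -2.1
30.0: dy -2.5 dz -4.2
27.0: dy -3.5 dz -6.4
24.0: dy -3.2 dz -6.6
21.0: dy -2.8 dz -6.8
18.0: dy -2.4 dz -6.9
15.0: dy -2.1 dz -7.0
12.0: dy -1.7 dz -7.1
9.0: dy -1.3 dz -7.2
6.0: dy -1.0 dz -7.3
3.0: dy -0.6 dz -7.3
0.0: dy -0.2 dz -7.3
-3.0: dy 0.2 dz -7.3
-6.0: dy 0.6 dz -7.3
-9.0: dy 1.0 dz -7.3
-12.0: dy 1.3 dz -7.2
-15.0: dy 1.7 dz -7.1
-18.0: dy 2.1 dz -7.0
-21.0: dy 2.4 dz -6.9
-24.0: dy 2.8 dz -6.8
-27.0: dy 3.2 dz -6.6
-29.0: dy 2.3 dz -4.3
-30.5: dy 1.8 dz -3.2
-31.5: dy 1.3 dz -2.1
```

{"method": "send_rows", "body": {"deltas": [{"dx": 0, "dy": -1.3, "dz": -2.1, "ax": 0, "ay": 0, "az": 0, "fingers": 0.1}, {"dx": 0, "dy": -2.5, "dz": -4.2, "ax": 0, "ay": 0, "az": 0, "fingers": 0.1}, {"dx": 0, "dy": -3.5, "dz": -6.4, "ax": 0, "ay": 0, "az": 0, "fingers": 0.1}, {"dx": 0, "dy": -3.2, "dz": -6.6, "ax": 0, "ay": 0, "az": 0, "fingers": 0.1}, {"dx": 0, "dy": -2.8, "dz": -6.8, "ax": 0, "ay": 0, "az": 0, "fingers": 0.1}, {"dx": 0, "dy": -2.4, "dz": -6.9, "ax": 0, "ay": 0, "az": 0, "fingers": 0.1}, {"dx": 0, "dy": -2.1, "dz": -7.0, "ax": 0, "ay": 0, "az": 0, "fingers": 0.1}, {"dx": 0, "dy": -1.7, "dz": -7.1, "ax": 0, "ay": 0, "az": 0, "fingers": 0.1}, {"dx": 0, "dy": -1.3, "dz": -7.2, "ax": 0, "ay": 0, "az": 0, "fingers": 0.1}, {"dx": 0, "dy": -1.0, "dz": -7.3, "ax": 0, "ay": 0, "az": 0, "fingers": 0.1}, {"dx": 0, "dy": -0.6, "dz": -7.3, "ax": 0, "ay": 0, "az": 0, "fingers": 0.1}, {"dx": 0, "dy": -0.2, "dz": -7.3, "ax": 0, "ay": 0, "az": 0, "fingers": 0.1}]}}

```text
clock: 13.6
tool_pos: [0.4456, 0.1189, 0.103]
orientation: [3.7, 89.9, -108.8]
force: [4.4, -4.0, -7.5]
opening: 0.0181
```

{"method": "send_rows", "body": {"deltas": [{"dx": 0, "dy": 0.2, "dz": -7.3, "ax": 0, "ay": 0, "az": 0, "fingers": 0.1}, {"dx": 0, "dy": 0.6, "dz": -7.3, "ax": 0, "ay": 0, "az": 0, "fingers": 0.1}, {"dx": 0, "dy": 1.0, "dz": -7.3, "ax": 0, "ay": 0, "az": 0, "fingers": 0.1}, {"dx": 0, "dy": 1.3, "dz": -7.2, "ax": 0, "ay": 0, "az": 0, "fingers": 0.1}, {"dx": 0, "dy": 1.7, "dz": -7.1, "ax": 0, "ay": 0, "az": 0, "fingers": 0.1}, {"dx": 0, "dy": 2.1, "dz": -7.0, "ax": 0, "ay": 0, "az": 0, "fingers": 0.1}, {"dx": 0, "dy": 2.4, "dz": -6.9, "ax": 0, "ay": 0, "az": 0, "fingers": 0.1}, {"dx": 0, "dy": 2.8, "dz": -6.8, "ax": 0, "ay": 0, "az": 0, "fingers": 0.1}, {"dx": 0, "dy": 3.2, "dz": -6.6, "ax": 0, "ay": 0, "az": 0, "fingers": 0.1}, {"dx": 0, "dy": 2.3, "dz": -4.3, "ax": 0, "ay": 0, "az": 0, "fingers": 0.1}, {"dx": 0, "dy": 1.8, "dz": -3.2, "ax": 0, "ay": 0, "az": 0, "fingers": 0.1}, {"dx": 0, "dy": 1.3, "dz": -2.1, "ax": 0, "ay": 0, "az": 0, "fingers": 0.1}]}}

```text
clock: 15.1
tool_pos: [0.493, 0.1795, 0.1029]
orientation: [-46.4, 90.0, -158.9]
force: [0.7, -3.8, -3.6]
opening: 0.0179
```

Run:
```python
from h import *
st()
s=snap('top','top7');cv2.imwrite('pics/top7z.png',cv2.resize(s['image'][145:285,150:370],None,fx=3.6,fy=3.6,interpolation=cv2.INTER_CUBIC))
arc([-31.5,-30.5,-28.5,-26,-23.5]+list(range(-21,1,3))+[2.5,4,5])
```

```text
t 15.1 p [493.  179.5 102.9] psi -31.34 r 139.9 open 17.9 F tool [3.6 2.1 3.3] M [-1.59 -0.41 -0.01]
-30.5: dy -1.3 dz 2.1
-28.5: dy -2.4 dz 4.3
-26.0: dy -2.8 dz 5.4
-23.5: dy -2.6 dz 5.5
-21.0: dy -2.3 dz 5.7
-18.0: dy -2.4 dz 6.9
-15.0: dy -2.1 dz 7.0
-12.0: dy -1.7 dz 7.1
-9.0: dy -1.3 dz 7.2
-6.0: dy -1.0 dz 7.3
-3.0: dy -0.6 dz 7.3
0.0: dy -0.2 dz 7.3
2.5: dy 0.1 dz 6.1
4.0: dy 0.2 dz 3.7
5.0: dy 0.2 dz 2.4
```

View pics/top7z.png

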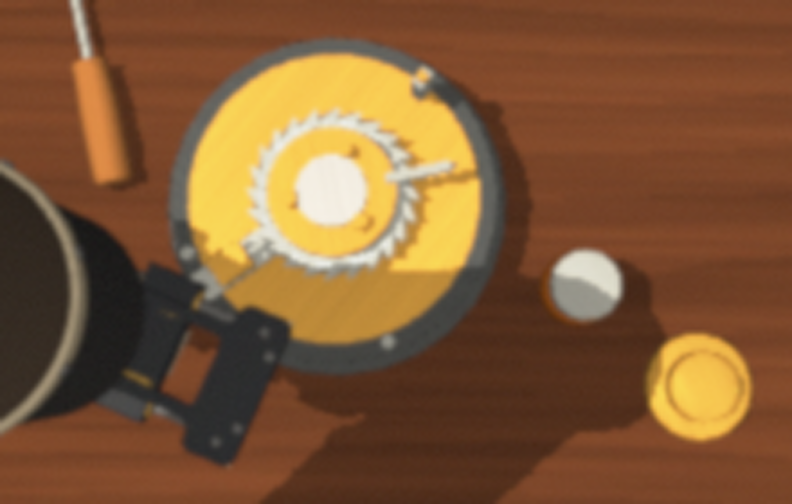

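{"method": "send_rows", "body": {"deltas": [{"dx": 0, "dy": -1.3, "dz": 2.1, "ax": 0, "ay": 0, "az": 0, "fingers": 0.1}, {"dx": 0, "dy": -2.4, "dz": 4.3, "ax": 0, "ay": 0, "az": 0, "fingers": 0.1}, {"dx": 0, "dy": -2.8, "dz": 5.4, "ax": 0, "ay": 0, "az": 0, "fingers": 0.1}, {"dx": 0, "dy": -2.6, "dz": 5.5, "ax": 0, "ay": 0, "az": 0, "fingers": 0.1}, {"dx": 0, "dy": -2.3, "dz": 5.7, "ax": 0, "ay": 0, "az": 0, "fingers": 0.1}, {"dx": 0, "dy": -2.4, "dz": 6.9, "ax": 0, "ay": 0, "az": 0, "fingers": 0.1}, {"dx": 0, "dy": -2.1, "dz": 7.0, "ax": 0, "ay": 0, "az": 0, "fingers": 0.1}, {"dx": 0, "dy": -1.7, "dz": 7.1, "ax": 0, "ay": 0, "az": 0, "fingers": 0.1}, {"dx": 0, "dy": -1.3, "dz": 7.2, "ax": 0, "ay": 0, "az": 0, "fingers": 0.1}, {"dx": 0, "dy": -1.0, "dz": 7.3, "ax": 0, "ay": 0, "az": 0, "fingers": 0.1}, {"dx": 0, "dy": -0.6, "dz": 7.3, "ax": 0, "ay": 0, "az": 0, "fingers": 0.1}, {"dx": 0, "dy": -0.2, "dz": 7.3, "ax": 0, "ay": 0, "az": 0, "fingers": 0.1}]}}

```text
clock: 16.65
tool_pos: [0.4466, 0.1211, 0.1031]
orientation: [161.0, 89.8, 48.5]
force: [6.4, 1.7, -11.5]
opening: 0.018
```

{"method": "send_rows", "body": {"deltas": [{"dx": 0, "dy": 0.1, "dz": 6.1, "ax": 0, "ay": 0, "az": 0, "fingers": 0.1}, {"dx": 0, "dy": 0.2, "dz": 3.7, "ax": 0, "ay": 0, "az": 0, "fingers": 0.1}, {"dx": 0, "dy": 0.2, "dz": 2.4, "ax": 0, "ay": 0, "az": 0, "fingers": 0.1}, {"dx": 0, "dy": 0, "dz": 0, "ax": 0, "ay": 0, "az": 0, "fingers": 0.1}]}}

```text
clock: 17.15
tool_pos: [0.4423, 0.1094, 0.1031]
orientation: [161.2, 89.8, 48.7]
force: [5.8, 0.4, -11.5]
opening: 0.018
```

Run:
```python
from h import *
st()
s=wsnap('w8')
cv2.imwrite('pics/w8z.png',cv2.resize(s['image'],(800,600),interpolation=cv2.INTER_CUBIC))
s=snap('top','top8');cv2.imwrite('pics/top8z.png',cv2.resize(s['image'][145:285,150:370],None,fx=3.6,fy=3.6,interpolation=cv2.INTER_CUBIC))
s=snap('side','side8');cv2.imwrite('pics/side8z.png',cv2.resize(s['image'][140:310,150:370],None,fx=3.5,fy=3.5,interpolation=cv2.INTER_CUBIC))
```

```text
t 17.15 p [442.3 109.4 103.1] psi 4.68 r 139.9 open 18.0 F tool [11.5  5.2 -2.6] M [ 0.2  -2.02  0.01]
```

View pics/w8z.png

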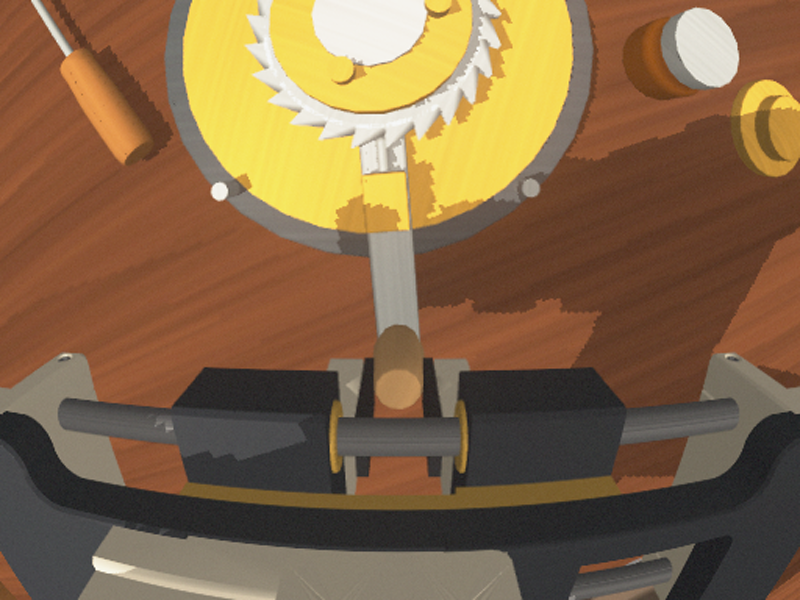

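View pics/top8z.png

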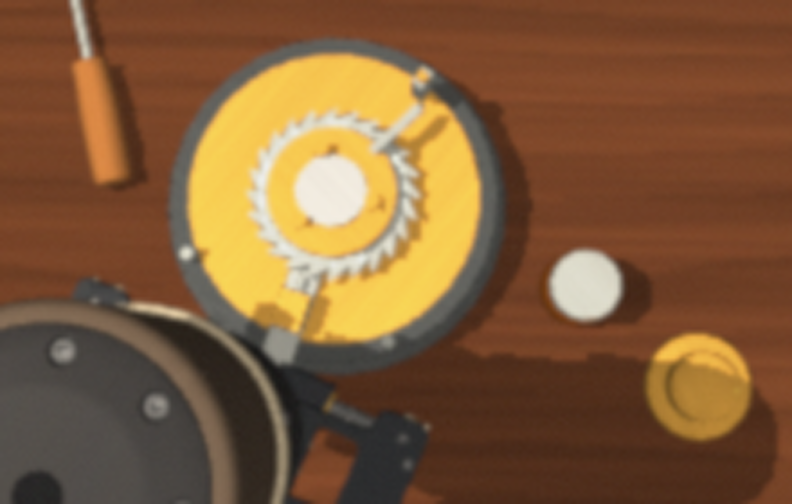

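View pics/side8z.png

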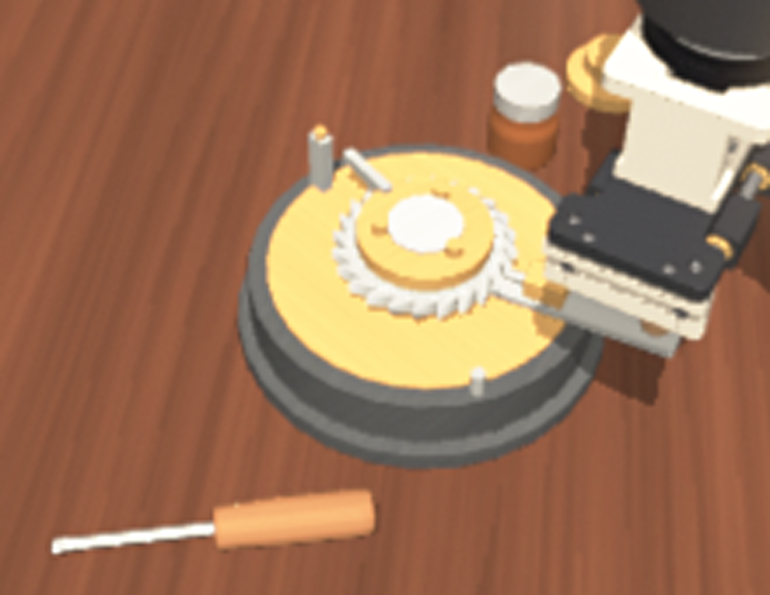

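{"method": "send_rows", "body": {"deltas": [{"dx": 0, "dy": 0, "dz": 0, "ax": 0, "ay": 0, "az": 0, "fingers": 0.35}, {"dx": 0, "dy": 0, "dz": 0, "ax": 0, "ay": 0, "az": 0, "fingers": 0.7}, {"dx": 0, "dy": 0, "dz": 0, "ax": 0, "ay": 0, "az": 0, "fingers": 0.8}, {"dx": 0, "dy": 0, "dz": 0, "ax": 0, "ay": 0, "az": 0, "fingers": 0.8}, {"dx": 0, "dy": 0, "dz": 0, "ax": 0, "ay": 0, "az": 0, "fingers": 0.8}, {"dx": -15, "dy": 0, "dz": 0, "ax": 0, "ay": 0, "az": 0, "fingers": 0.8}, {"dx": -30, "dy": 0, "dz": 0, "ax": 0, "ay": 0, "az": 0, "fingers": 0.8}, {"dx": -30, "dy": 0, "dz": 0, "ax": 0, "ay": 0, "az": 0, "fingers": 0.8}, {"dx": -20, "dy": 20, "dz": 0, "ax": 0, "ay": 0, "az": 0, "fingers": 0.8}]}}

```text
clock: 18.42
tool_pos: [0.4601, 0.101, 0.1997]
orientation: [151.3, 89.9, 38.8]
force: [0.1, 0.2, -0.4]
opening: 0.0701
```

Run:
```python
from h import *
R,p,o=st(); print(toolof(np.array([560,51,193])-p*1e3,R))
```

```text
t 18.425 p [460.1 101.  199.7] psi 5.89 r 120.4 open 70.1 F tool [ 0.4 -0.  -0.2] M [ 0.1  -0.07  0.02]
[  6.76 111.43   8.12]
```

{"method": "send_rows", "body": {"deltas": [{"dx": 0, "dy": 35, "dz": 3, "ax": 0, "ay": 0, "az": 0, "fingers": 0.8}, {"dx": 0, "dy": 45, "dz": 3, "ax": 0, "ay": 0, "az": 0, "fingers": 0.8}, {"dx": 0, "dy": 25, "dz": 2, "ax": 0, "ay": 0, "az": 0, "fingers": 0.8}, {"dx": 0, "dy": 5, "dz": 0, "ax": 0, "ay": 0, "az": 0, "fingers": 0.8}, {"dx": 0, "dy": 0, "dz": 0, "ax": 0, "ay": 0, "az": 0, "fingers": 0.8}, {"dx": 0, "dy": 0, "dz": 0, "ax": 0, "ay": 0, "az": 0, "fingers": 0.8}]}}

```text
clock: 19.18
tool_pos: [0.558, 0.0516, 0.1981]
orientation: [-167.2, 90.0, 80.3]
force: [-0.2, 0.2, 0.6]
opening: 0.0701
```

Run:
```python
from h import *
st()
s=wsnap('w9')
cv2.imwrite('pics/w9z.png',cv2.resize(s['image'],(800,600),interpolation=cv2.INTER_CUBIC))
```

```text
t 19.175 p [558.   51.6 198.1] psi 63.14 r 23.0 open 70.1 F tool [-0.6 -0.3 -0.1] M [ 0.    0.01 -0.  ]
```

View pics/w9z.png

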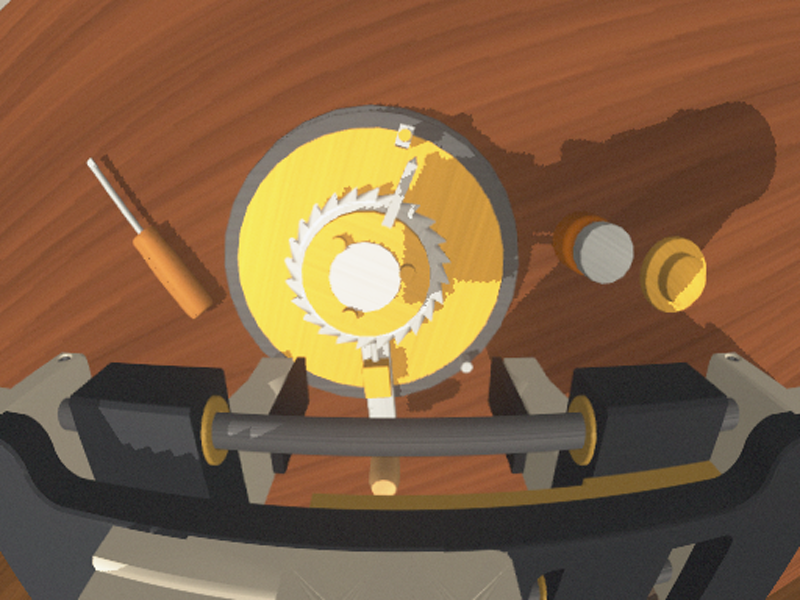

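Run:
```python
from h import *
a=cv2.imread('pics/w9.png')[70:220,180:300]; cv2.imwrite('pics/w9c.png',cv2.resize(a[:75],None,fx=6.6,fy=6.6,interpolation=cv2.INTER_CUBIC))
cv2.imwrite('pics/w9d.png',cv2.resize(a[50:],None,fx=6,fy=6,interpolation=cv2.INTER_CUBIC))
```

```text
(no output)
```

View pics/w9c.png

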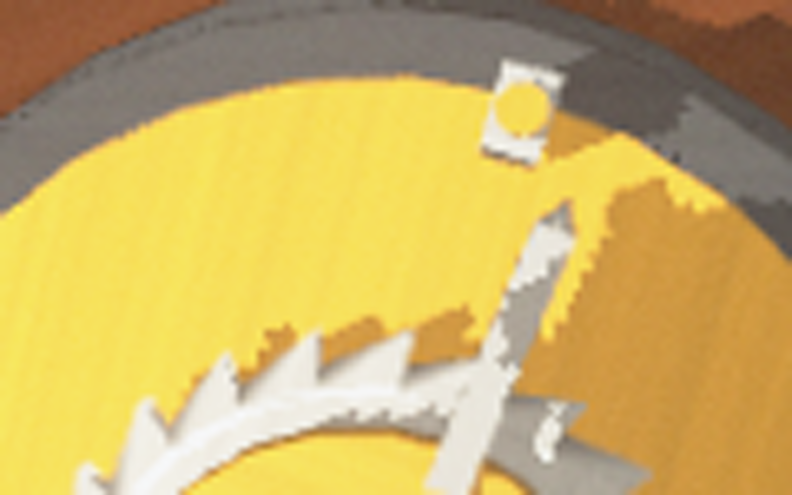

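View pics/w9d.png

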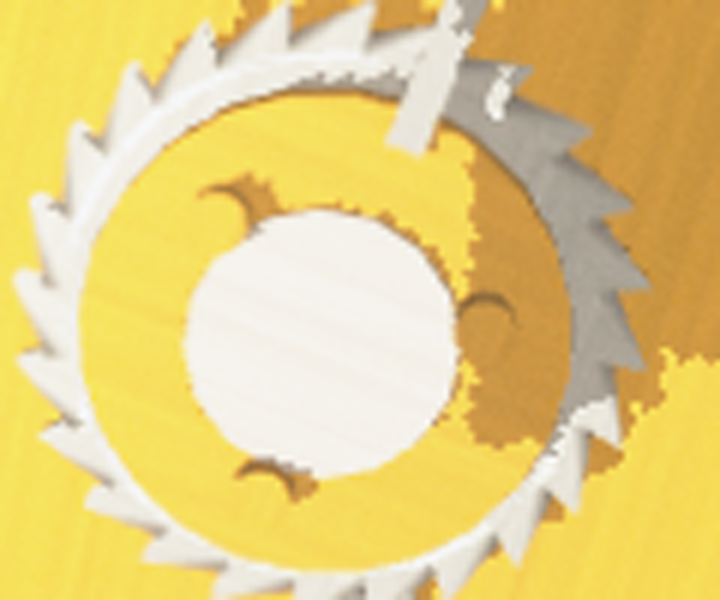

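Run:
```python
from h import *
import pickle
s=pickle.load(open('pics/w9.pkl','rb'))
C=lambda u,v:(180+(u+.5)/6.6-.5,70+(v+.5)/6.6-.5)
D=lambda u,v:(180+(u+.5)/6-.5,120+(v+.5)/6-.5)
P={}
for n,uv,z in [('hub',D(321.5,344),.09),('disc',D(326,331),.078),('tip',C(566,203),.082),('endmid',C(553,226),.084),('fbase',C(453,488),.084),('postcap',C(523,108),.103),('postctr',C(524,111),.099),('postin',C(512,158),.099),('grip',(384/1.5625,487/1.5625),.112)]:
    P[n]=wonz(s,*uv,z)*1e3
for c in (P['hub'],P['disc'],(P['hub']+P['disc'])/2,np.array([CX,CY,0])):
  print(np.round(c,1),[(n,round(float(np.hypot(*(P[n]-c)[:2])),1),round(float(np.degrees(np.arctan2(*(P[n]-c)[1::-1]))%360),2)) for n in P if n not in('hub','disc')])
```

```text
[577.2  65.7  90. ] [('tip', 76.2, 314.69), ('endmid', 72.5, 315.04), ('fbase', 33.4, 312.82), ('postcap', 85.6, 321.71), ('postctr', 85.5, 321.56), ('postin', 79.1, 321.39), ('grip', 140.0, 161.91)]
[576.4  66.2  78. ] [('tip', 77.1, 314.87), ('endmid', 73.4, 315.22), ('fbase', 34.3, 313.26), ('postcap', 86.5, 321.79), ('postctr', 86.4, 321.64), ('postin', 80.0, 321.48), ('grip', 139.1, 162.0)]
[576.8  65.9  84. ] [('tip', 76.6, 314.78), ('endmid', 72.9, 315.13), ('fbase', 33.8, 313.04), ('postcap', 86.0, 321.75), ('postctr', 85.9, 321.6), ('postin', 79.5, 321.44), ('grip', 139.5, 161.96)]
[575.5  66.6   0. ] [('tip', 78.0, 315.13), ('endmid', 74.4, 315.5), ('fbase', 35.2, 313.89), ('postcap', 87.5, 321.95), ('postctr', 87.4, 321.8), ('postin', 81.0, 321.66), ('grip', 138.1, 162.05)]
```

Run:
```python
from h import *
R,p,o=st(); print(toolof(np.array([442.3,109.4,103])-p*1e3,R))
s=snap('top','top9');cv2.imwrite('pics/top9z.png',cv2.resize(s['image'][145:285,150:370],None,fx=3.6,fy=3.6,interpolation=cv2.INTER_CUBIC))
```

```text
t 19.225 p [558.1  51.7 198.2] psi 63.1 r 23.0 open 70.5 F tool [-0.7  0.4  0.4] M [-0.02 -0.01  0.03]
[  95.23 -129.06   -9.09]
```

{"method": "send_rows", "body": {"deltas": [{"dx": 0, "dy": -30, "dz": -2, "ax": 0, "ay": 0, "az": 0, "fingers": 0.8}, {"dx": 0, "dy": -45, "dz": -3, "ax": 0, "ay": 0, "az": 0, "fingers": 0.8}, {"dx": 0, "dy": -35, "dz": -3, "ax": 0, "ay": 0, "az": 0, "fingers": 0.8}, {"dx": 0, "dy": -17, "dz": -1, "ax": 0, "ay": 0, "az": 0, "fingers": 0.8}, {"dx": 15, "dy": 0, "dz": 0, "ax": 0, "ay": 0, "az": 0, "fingers": 0.8}, {"dx": 15, "dy": 0, "dz": 0, "ax": 0, "ay": 0, "az": 0, "fingers": 0.8}, {"dx": 0, "dy": 0, "dz": 0, "ax": 0, "ay": 0, "az": 0, "fingers": 0.8}]}}

```text
clock: 20.15
tool_pos: [0.4443, 0.1073, 0.166]
orientation: [-32.5, 89.8, -145.1]
force: [0.1, 0.3, -0.1]
opening: 0.0701
```

Run:
```python
from h import *
R,p,o=st(); print(toolof(np.array([442.3,109.4,103])-p*1e3,R))
s=wsnap('w10')
cv2.imwrite('pics/w10z.png',cv2.resize(s['image'],(800,600),interpolation=cv2.INTER_CUBIC))
print(np.array(wproj(s,[.4423,.1094,.112]))*1.5625)
```

```text
t 20.15 p [444.3 107.3 166. ] psi 5.28 r 137.4 open 70.1 F tool [ 0.1 -0.  -0.3] M [-0.02  0.01  0.03]
[62.98 -2.54 -1.42]
[395.91539015 333.45530181]
```

View pics/w10z.png

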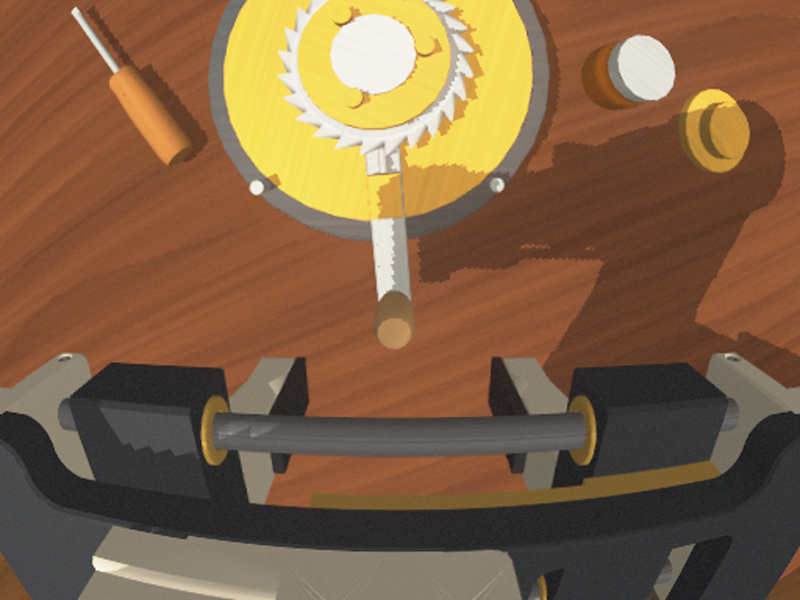

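{"method": "send_rows", "body": {"deltas": [{"dx": 10, "dy": -2.5, "dz": -2.6, "ax": 0, "ay": 0, "az": 0, "fingers": 0.8}, {"dx": 25, "dy": 0, "dz": 0, "ax": 0, "ay": 0, "az": 0, "fingers": 0.8}, {"dx": 20, "dy": 0, "dz": 0, "ax": 0, "ay": 0, "az": 0, "fingers": 0.7}, {"dx": 8, "dy": 0, "dz": 0, "ax": 0, "ay": 0, "az": 0, "fingers": 0.5}, {"dx": 0, "dy": 0, "dz": 0, "ax": 0, "ay": 0, "az": 0, "fingers": 0.35}, {"dx": 0, "dy": 0, "dz": 0, "ax": 0, "ay": 0, "az": 0, "fingers": 0.25}, {"dx": 0, "dy": 0, "dz": 0, "ax": 0, "ay": 0, "az": 0, "fingers": 0.1}, {"dx": 0, "dy": 0, "dz": 0, "ax": 0, "ay": 0, "az": 0, "fingers": 0.1}, {"dx": 0, "dy": 0, "dz": 0, "ax": 0, "ay": 0, "az": 0, "fingers": 0.1}]}}

```text
clock: 21.32
tool_pos: [0.4435, 0.1115, 0.1053]
orientation: [122.4, 90.0, 9.9]
force: [-0.1, -0.4, 2.6]
opening: 0.017
```

Run:
```python
from h import *
R,p,o=st()
arc([psi(p),5,6,7.2,8.2,9,9.6,10])
```

```text
t 21.325 p [443.5 111.5 105.3] psi 3.72 r 139.4 open 17.0 F tool [-2.6  0.1  0.4] M [-0.38  0.3   0.01]
5.0: dy 0.2 dz 3.1
6.0: dy 0.2 dz 2.4
7.2: dy 0.3 dz 2.9
8.2: dy 0.3 dz 2.4
9.0: dy 0.3 dz 1.9
9.6: dy 0.2 dz 1.4
10.0: dy 0.2 dz 1.0
```

{"method": "send_rows", "body": {"deltas": [{"dx": 0, "dy": -0.3, "dz": 3.1, "ax": 0, "ay": 0, "az": 0, "fingers": 0.1}, {"dx": 0, "dy": 0.1, "dz": 2.4, "ax": 0, "ay": 0, "az": 0, "fingers": 0.1}, {"dx": 0, "dy": 0.3, "dz": 2.9, "ax": 0, "ay": 0, "az": 0, "fingers": 0.1}, {"dx": 0, "dy": 0.3, "dz": 2.4, "ax": 0, "ay": 0, "az": 0, "fingers": 0.1}, {"dx": 0, "dy": 0.3, "dz": 1.9, "ax": 0, "ay": 0, "az": 0, "fingers": 0.1}, {"dx": 0, "dy": 0.2, "dz": 1.4, "ax": 0, "ay": 0, "az": 0, "fingers": 0.1}, {"dx": 0, "dy": 0.2, "dz": 1.0, "ax": 0, "ay": 0, "az": 0, "fingers": 0.1}, {"dx": 0, "dy": 0, "dz": 0, "ax": 0, "ay": 0, "az": 0, "fingers": 0.1}, {"dx": 0, "dy": 0, "dz": 0, "ax": 0, "ay": 0, "az": 0, "fingers": 0.1}]}}

```text
clock: 22.45
tool_pos: [0.4392, 0.0972, 0.1053]
orientation: [121.4, 89.9, 8.9]
force: [3.7, 1.5, 3.1]
opening: 0.0166
```

Run:
```python
from h import *
R,p,o=st()
s=snap('top','top11');cv2.imwrite('pics/top11z.png',cv2.resize(s['image'][155:215,210:290],None,fx=10,fy=10,interpolation=cv2.INTER_CUBIC))
s=snap('side','side11');cv2.imwrite('pics/side11z.png',cv2.resize(s['image'][160:230,220:310],None,fx=8.5,fy=8.5,interpolation=cv2.INTER_CUBIC))
```

```text
t 22.45 p [439.2  97.2 105.3] psi 9.84 r 139.7 open 16.6 F tool [-3.1  2.8 -2.7] M [ 0.62 -1.78  0.02]
```

View pics/top11z.png

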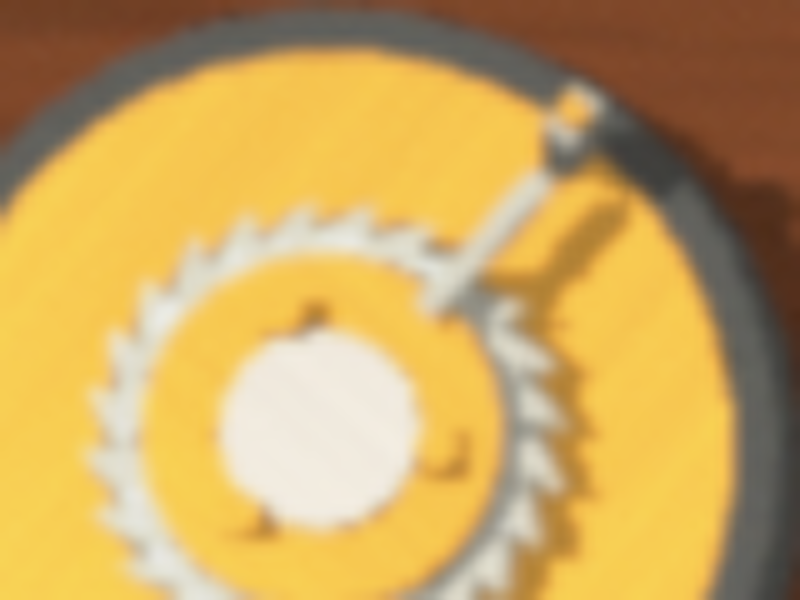

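View pics/side11z.png

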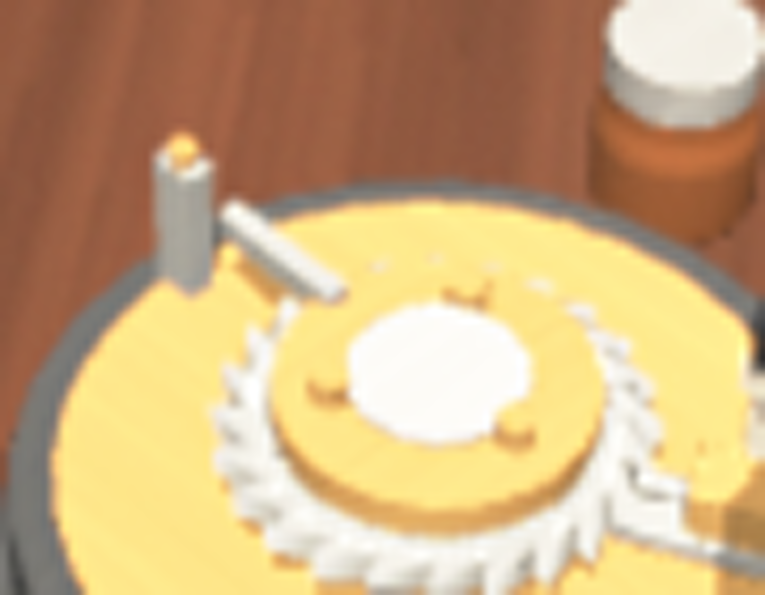

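Run:
```python
from h import *
import pickle
T=pickle.load(open('pics/top11.pkl','rb'));S=pickle.load(open('pics/side11.pkl','rb'))
t=lambda u,v:(210+(u+.5)/10-.5,155+(v+.5)/10-.5)
s=lambda u,v:(220+(u+.5)/8.5-.5,160+(v+.5)/8.5-.5)
P={'hub':onz(T,*t(320,428),.09)*1e3}
for n,uv,z in [('tip',(545,180),.083),('mid',(500,230),.083),('base',(437,300),.083),('post',(576,106),.100),('posttop2',(572,118),.099)]: P[n]=onz(T,*t(*uv),z)*1e3
for n,uv,z in [('S hub',(438,372),.09),('S tip',(230,210),.083),('S base',(335,292),.083),('S post',(184,157),.099)]: P[n]=onz(S,*s(*uv),z)*1e3
for c in (P['hub'],P['S hub'],np.array([576.2,66.3,0])):
  print(np.round(c,1)); print([(n,round(float(np.hypot(*(P[n]-c)[:2])),1),round(float(np.degrees(np.arctan2(*(P[n]-c)[1::-1]))%360),2)) for n in P if 'hub' not in n])
```

```text
[574.5  66.1  90. ]
[('tip', 74.6, 319.97), ('mid', 59.6, 320.08), ('base', 38.7, 320.39), ('post', 88.9, 322.26), ('posttop2', 86.5, 321.69), ('S tip', 75.0, 319.06), ('S base', 36.5, 318.68), ('S post', 84.2, 323.81)]
[574.1  71.9  90. ]
[('tip', 78.8, 316.89), ('mid', 63.8, 316.27), ('base', 42.9, 314.69), ('post', 92.9, 319.55), ('posttop2', 90.5, 318.93), ('S tip', 79.2, 316.05), ('S base', 40.9, 312.86), ('S post', 88.0, 320.89)]
[576.2  66.3   0. ]
[('tip', 73.5, 318.96), ('mid', 58.4, 318.82), ('base', 37.5, 318.43), ('post', 87.7, 321.44), ('posttop2', 85.3, 320.84), ('S tip', 73.8, 318.04), ('S base', 35.4, 316.54), ('S post', 82.9, 322.98)]
```

{"method": "send_rows", "body": {"deltas": [{"dx": 0, "dy": 0, "dz": 0, "ax": 0, "ay": 0, "az": 0, "fingers": 0.35}, {"dx": 0, "dy": 0, "dz": 0, "ax": 0, "ay": 0, "az": 0, "fingers": 0.7}, {"dx": 0, "dy": 0, "dz": 0, "ax": 0, "ay": 0, "az": 0, "fingers": 0.8}, {"dx": 0, "dy": 0, "dz": 0, "ax": 0, "ay": 0, "az": 0, "fingers": 0.8}, {"dx": 0, "dy": 0, "dz": 0, "ax": 0, "ay": 0, "az": 0, "fingers": 0.8}, {"dx": -15, "dy": 0, "dz": 0, "ax": 0, "ay": 0, "az": 0, "fingers": 0.8}, {"dx": -30, "dy": 0, "dz": 0, "ax": 0, "ay": 0, "az": 0, "fingers": 0.8}, {"dx": -20, "dy": 10, "dz": 0, "ax": 0, "ay": 0, "az": 0, "fingers": 0.8}, {"dx": 0, "dy": 40, "dz": -2, "ax": 0, "ay": 0, "az": 0, "fingers": 0.8}, {"dx": 0, "dy": 45, "dz": -3, "ax": 0, "ay": 0, "az": 0, "fingers": 0.8}, {"dx": 0, "dy": 35, "dz": -2, "ax": 0, "ay": 0, "az": 0, "fingers": 0.8}, {"dx": 0, "dy": 10, "dz": 0, "ax": 0, "ay": 0, "az": 0, "fingers": 0.8}]}}

```text
clock: 24.05
tool_pos: [0.572, 0.0492, 0.1691]
orientation: [-37.2, 89.9, -149.8]
force: [-1.4, 0.0, -1.2]
opening: 0.07
```

{"method": "send_rows", "body": {"deltas": [{"dx": 0, "dy": 0, "dz": 0, "ax": 0, "ay": 0, "az": 0, "fingers": 0.8}, {"dx": 0, "dy": 0, "dz": 0, "ax": 0, "ay": 0, "az": 0, "fingers": 0.8}]}}

```text
clock: 24.3
tool_pos: [0.5698, 0.0502, 0.17]
orientation: [-82.2, 90.0, 165.3]
force: [-0.2, -0.6, -0.0]
opening: 0.0702
```

Run:
```python
from h import *
st()
s=wsnap('w12')
cv2.imwrite('pics/w12z.png',cv2.resize(s['image'],(800,600),interpolation=cv2.INTER_CUBIC))
```

```text
t 24.3 p [569.8  50.2 170. ] psi 93.44 r 17.3 open 70.2 F tool [0.  0.1 0.7] M [ 0.01  0.06 -0.02]
```

View pics/w12z.png

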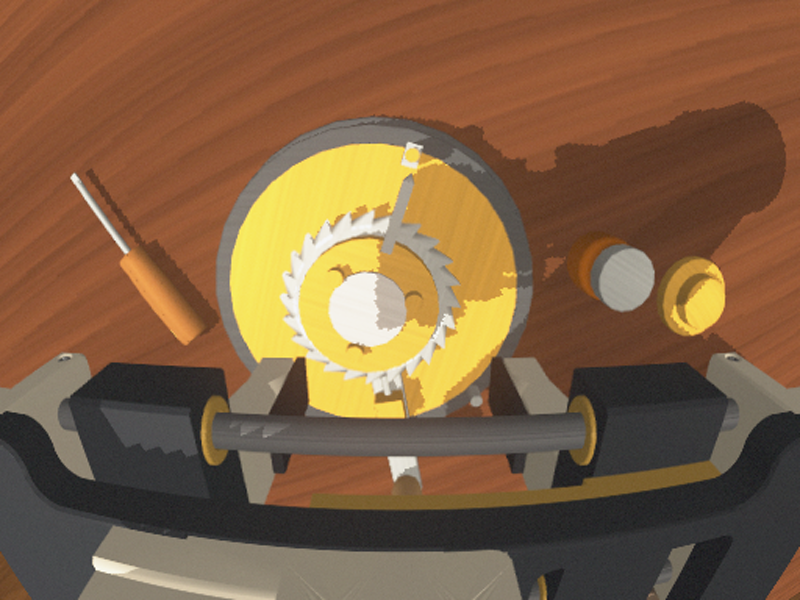

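Run:
```python
from h import *
a=cv2.imread('pics/w12.png'); cv2.imwrite('pics/w12c.png',cv2.resize(a[85:165,215:305],None,fx=7.5,fy=7.5,interpolation=cv2.INTER_CUBIC))
cv2.imwrite('pics/w12d.png',cv2.resize(a[140:250,175:300],None,fx=5,fy=5,interpolation=cv2.INTER_CUBIC))
```

```text
(no output)
```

View pics/w12c.png

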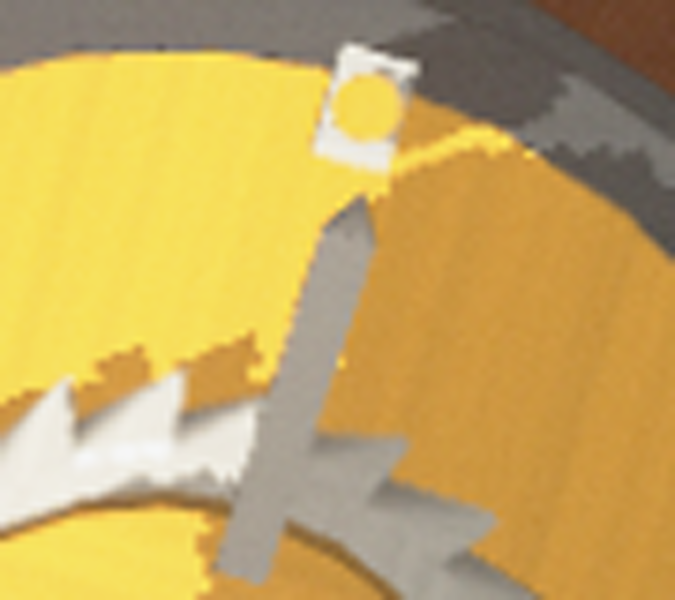

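View pics/w12d.png

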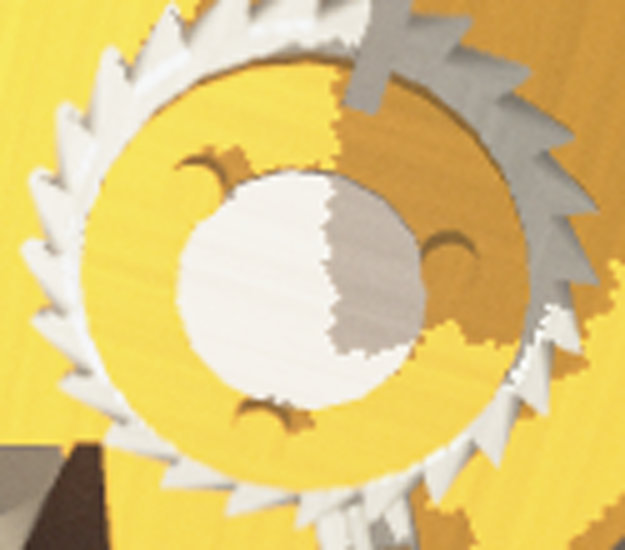

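Run:
```python
from h import *
import pickle
s=pickle.load(open('pics/w12.pkl','rb'))
C=lambda u,v:(215+(u+.5)/7.5-.5,85+(v+.5)/7.5-.5)
D=lambda u,v:(175+(u+.5)/5-.5,140+(v+.5)/5-.5)
P={}
for n,uv,z in [('hub',D(302,291),.09),('disc',D(305,274),.078),('tip',C(361,195),.082),('endmid',C(348,238),.084),('fbase',C(244,573),.084),('postcap',C(367,107),.103),('postctr',C(366,107.5),.099),('postin',C(350.5,161),.099),('postout',C(381.5,54),.099)]:
    P[n]=wonz(s,*uv,z)*1e3
for c in (P['hub'],P['disc'],np.array([576.2,66.3,0]),np.array([CX,CY,0])):
  print(np.round(c,1),[(n,round(float(np.hypot(*(P[n]-c)[:2])),1),round(float(np.degrees(np.arctan2(*(P[n]-c)[1::-1]))%360),2)) for n in P if n not in('hub','disc')])
d=P['endmid']-P['fbase'];print('finger line az',np.degrees(np.arctan2(d[1],d[0]))%360)
d=P['postout']-P['postin'];print('post az',np.degrees(np.arctan2(d[1],d[0]))%360)
```

```text
[577.6  65.5  90. ] [('tip', 76.2, 319.81), ('endmid', 71.3, 319.77), ('fbase', 32.2, 318.88), ('postcap', 85.3, 321.75), ('postctr', 85.3, 321.74), ('postin', 79.5, 321.73), ('postout', 91.0, 321.74)]
[576.9  66.   78. ] [('tip', 77.0, 319.82), ('endmid', 72.1, 319.79), ('fbase', 33.1, 318.94), ('postcap', 86.1, 321.74), ('postctr', 86.1, 321.73), ('postin', 80.4, 321.73), ('postout', 91.9, 321.74)]
[576.2  66.3   0. ] [('tip', 77.8, 320.02), ('endmid', 72.9, 320.0), ('fbase', 33.8, 319.41), ('postcap', 86.9, 321.9), ('postctr', 86.9, 321.89), ('postin', 81.1, 321.9), ('postout', 92.6, 321.89)]
[575.5  66.6   0. ] [('tip', 78.5, 320.18), ('endmid', 73.6, 320.17), ('fbase', 34.5, 319.78), ('postcap', 87.6, 322.03), ('postctr', 87.6, 322.02), ('postin', 81.9, 322.03), ('postout', 93.3, 322.01)]
finger line az 320.5094649636166
post az 321.8252695394416
```

Run:
```python
from h import *
R,p,o=st(); print(toolof(np.array([439.2,97.2,104])-p*1e3,R))
```

```text
t 24.35 p [569.9  50.4 170.2] psi 93.48 r 17.2 open 70.5 F tool [0.2 0.  0.1] M [ 0.01 -0.03  0.02]
[  66.19 -138.68    6.69]
```

{"method": "send_rows", "body": {"deltas": [{"dx": 0, "dy": -30, "dz": 1, "ax": 0, "ay": 0, "az": 0, "fingers": 0.8}, {"dx": 0, "dy": -45, "dz": 2, "ax": 0, "ay": 0, "az": 0, "fingers": 0.8}, {"dx": 0, "dy": -40, "dz": 2, "ax": 0, "ay": 0, "az": 0, "fingers": 0.8}, {"dx": 0, "dy": -20, "dz": 1, "ax": 0, "ay": 0, "az": 0, "fingers": 0.8}, {"dx": 5, "dy": -3, "dz": 0, "ax": 0, "ay": 0, "az": 0, "fingers": 0.8}, {"dx": 0, "dy": 0, "dz": 0, "ax": 0, "ay": 0, "az": 0, "fingers": 0.8}, {"dx": 0, "dy": 0, "dz": 0, "ax": 0, "ay": 0, "az": 0, "fingers": 0.8}]}}

```text
clock: 25.22
tool_pos: [0.4414, 0.0973, 0.1649]
orientation: [19.9, 90.0, -92.6]
force: [-0.8, -0.2, -0.5]
opening: 0.07
```

Run:
```python
from h import *
R,p,o=st(); print(toolof(np.array([439.2,97.2,104])-p*1e3,R))
s=wsnap('w13')
cv2.imwrite('pics/w13z.png',cv2.resize(s['image'],(800,600),interpolation=cv2.INTER_CUBIC))
print(np.array(wproj(s,[.4392,.0972,.112]))*1.5625)
```

```text
t 25.225 p [441.4  97.3 164.9] psi 9.61 r 137.5 open 70.0 F tool [ 0.5 -0.7  0.5] M [-0.   -0.01  0.05]
[60.93 -2.03  0.91]
[400.62019583 333.24140058]
```

View pics/w13z.png

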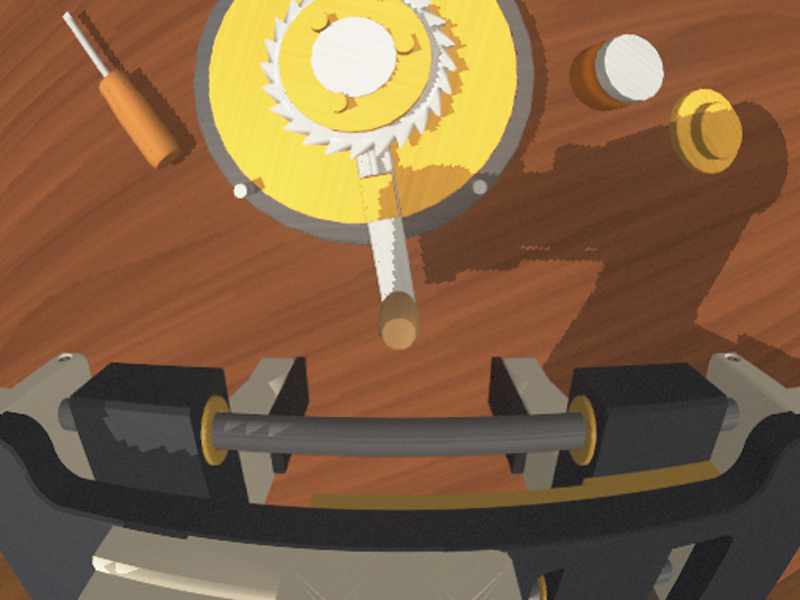

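{"method": "send_rows", "body": {"deltas": [{"dx": 10, "dy": -2.0, "dz": 0.2, "ax": 0, "ay": 0, "az": 0, "fingers": 0.8}, {"dx": 25, "dy": 0, "dz": 0, "ax": 0, "ay": 0, "az": 0, "fingers": 0.8}, {"dx": 20, "dy": 0, "dz": 0, "ax": 0, "ay": 0, "az": 0, "fingers": 0.7}, {"dx": 6, "dy": 0, "dz": 0, "ax": 0, "ay": 0, "az": 0, "fingers": 0.5}, {"dx": 0, "dy": 0, "dz": 0, "ax": 0, "ay": 0, "az": 0, "fingers": 0.35}, {"dx": 0, "dy": 0, "dz": 0, "ax": 0, "ay": 0, "az": 0, "fingers": 0.25}, {"dx": 0, "dy": 0, "dz": 0, "ax": 0, "ay": 0, "az": 0, "fingers": 0.1}, {"dx": 0, "dy": 0, "dz": 0, "ax": 0, "ay": 0, "az": 0, "fingers": 0.1}, {"dx": 0, "dy": 0, "dz": 0, "ax": 0, "ay": 0, "az": 0, "fingers": 0.1}, {"dx": 0, "dy": 0, "dz": 0, "ax": 0, "ay": 0, "az": 0, "fingers": 0.1}]}}

```text
clock: 26.52
tool_pos: [0.4392, 0.098, 0.1043]
orientation: [138.7, 90.0, 26.2]
force: [-0.4, 0.7, 1.9]
opening: 0.0172
```

Run:
```python
from h import *
R,p,o=st()
```

```text
t 26.525 p [439.2  98.  104.3] psi 9.51 r 139.8 open 17.2 F tool [-1.9 -0.6 -0.5] M [ 0.14  0.08 -0.02]
```

{"method": "send_rows", "body": {"deltas": [{"dx": 0, "dy": 0.1, "dz": 0.8, "ax": 0, "ay": 0, "az": 0, "fingers": 0.1}, {"dx": 0, "dy": 0.2, "dz": 1.2, "ax": 0, "ay": 0, "az": 0, "fingers": 0.1}, {"dx": 0, "dy": 0.2, "dz": 1.2, "ax": 0, "ay": 0, "az": 0, "fingers": 0.1}, {"dx": 0, "dy": 0.2, "dz": 1.0, "ax": 0, "ay": 0, "az": 0, "fingers": 0.1}, {"dx": 0, "dy": 0.1, "dz": 0.6, "ax": 0, "ay": 0, "az": 0, "fingers": 0.1}, {"dx": 0, "dy": 0.1, "dz": 0.3, "ax": 0, "ay": 0, "az": 0, "fingers": 0.1}, {"dx": 0, "dy": 0, "dz": 0, "ax": 0, "ay": 0, "az": 0, "fingers": 0.1}, {"dx": 0, "dy": 0, "dz": 0, "ax": 0, "ay": 0, "az": 0, "fingers": 0.1}, {"dx": 0, "dy": 0, "dz": 0, "ax": 0, "ay": 0, "az": 0, "fingers": 0.1}]}}

```text
clock: 27.65
tool_pos: [0.4382, 0.0929, 0.1042]
orientation: [124.3, 90.0, 11.8]
force: [0.2, 3.4, 4.2]
opening: 0.0169
```

Run:
```python
from h import *
R,p,o=st()
```

```text
t 27.65 p [438.2  92.9 104.2] psi 11.67 r 139.8 open 16.9 F tool [-4.2 -1.1 -3.2] M [ 1.18 -0.01  0.01]
```

{"method": "send_rows", "body": {"deltas": [{"dx": 0, "dy": 0, "dz": 0, "ax": 0, "ay": 0, "az": 0, "fingers": 0.35}, {"dx": 0, "dy": 0, "dz": 0, "ax": 0, "ay": 0, "az": 0, "fingers": 0.7}, {"dx": 0, "dy": 0, "dz": 0, "ax": 0, "ay": 0, "az": 0, "fingers": 0.8}, {"dx": 0, "dy": 0, "dz": 0, "ax": 0, "ay": 0, "az": 0, "fingers": 0.8}, {"dx": 0, "dy": 0, "dz": 0, "ax": 0, "ay": 0, "az": 0, "fingers": 0.8}, {"dx": -15, "dy": 0, "dz": 0, "ax": 0, "ay": 0, "az": 0, "fingers": 0.8}, {"dx": -30, "dy": 0, "dz": 0, "ax": 0, "ay": 0, "az": 0, "fingers": 0.8}, {"dx": -20, "dy": 10, "dz": 0, "ax": 0, "ay": 0, "az": 0, "fingers": 0.8}, {"dx": 0, "dy": 40, "dz": -3, "ax": 0, "ay": 0, "az": 0, "fingers": 0.8}, {"dx": 0, "dy": 45, "dz": -4, "ax": 0, "ay": 0, "az": 0, "fingers": 0.8}, {"dx": 0, "dy": 35, "dz": -3, "ax": 0, "ay": 0, "az": 0, "fingers": 0.8}, {"dx": 0, "dy": 8, "dz": 0, "ax": 0, "ay": 0, "az": 0, "fingers": 0.8}]}}

```text
clock: 29.15
tool_pos: [0.5706, 0.0485, 0.1681]
orientation: [-34.1, 89.9, -146.7]
force: [-1.5, 0.3, 0.2]
opening: 0.07
```

{"method": "send_rows", "body": {"deltas": [{"dx": 0, "dy": 0, "dz": 0, "ax": 0, "ay": 0, "az": 0, "fingers": 0.8}, {"dx": 0, "dy": 0, "dz": 0, "ax": 0, "ay": 0, "az": 0, "fingers": 0.8}]}}

```text
clock: 29.4
tool_pos: [0.5683, 0.0495, 0.169]
orientation: [-88.3, 90.0, 159.2]
force: [0.5, 0.3, -0.2]
opening: 0.0701
```

Run:
```python
from h import *
st()
s=wsnap('w14');a=s['image']
cv2.imwrite('pics/w14c.png',cv2.resize(a[85:165,215:305],None,fx=7.5,fy=7.5,interpolation=cv2.INTER_CUBIC))
cv2.imwrite('pics/w14d.png',cv2.resize(a[140:250,175:300],None,fx=5,fy=5,interpolation=cv2.INTER_CUBIC))
```

```text
t 29.4 p [568.3  49.5 169. ] psi 89.74 r 18.6 open 70.1 F tool [ 0.2  0.3 -0.4] M [-0.07 -0.02  0.04]
```

View pics/w14c.png

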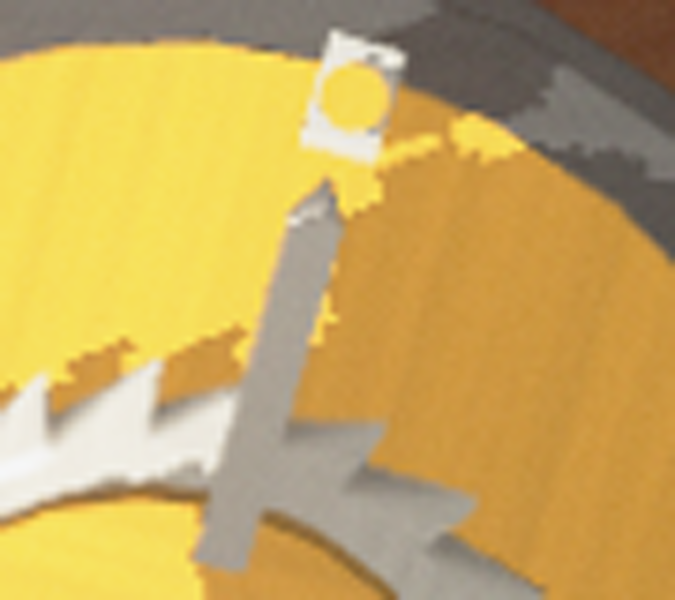

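View pics/w14d.png

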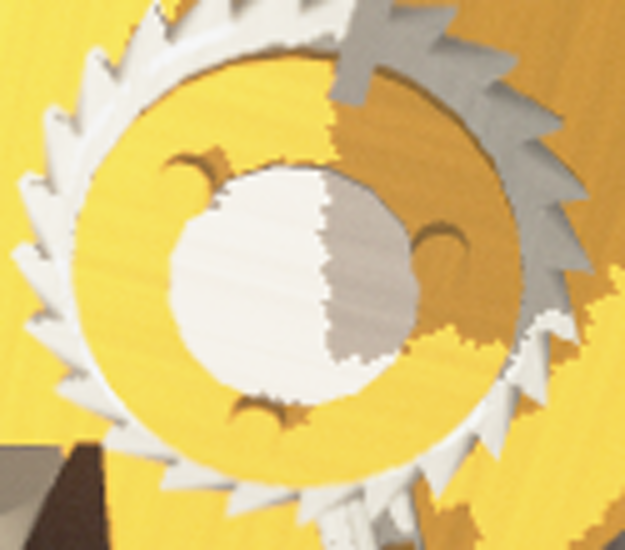

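Run:
```python
from h import *
import pickle
s=pickle.load(open('pics/w14.pkl','rb'))
C=lambda u,v:(215+(u+.5)/7.5-.5,85+(v+.5)/7.5-.5)
D=lambda u,v:(175+(u+.5)/5-.5,140+(v+.5)/5-.5)
P={}
for n,uv,z in [('hub',D(294,285.5),.09),('disc',D(298.5,269.5),.078),('tip',C(326,180),.082),('endmid',C(315,222),.084),('fbase',C(222,562),.084),('postcap',C(354,97),.103),('postctr',C(354,97),.099),('postin',C(338.5,153),.099),('postout',C(369.5,41.5),.099)]:
    P[n]=wonz(s,*uv,z)*1e3
for c in (P['hub'],P['disc'],np.array([576.2,66.3,0]),np.array([CX,CY,0])):
  print(np.round(c,1),[(n,round(float(np.hypot(*(P[n]-c)[:2])),1),round(float(np.degrees(np.arctan2(*(P[n]-c)[1::-1]))%360),2)) for n in P if n not in('hub','disc')])
d=P['endmid']-P['fbase'];print('finger line az',np.degrees(np.arctan2(d[1],d[0]))%360)
d=P['postout']-P['postin'];print('post az',np.degrees(np.arctan2(d[1],d[0]))%360)
```

```text
[577.8  65.4  90. ] [('tip', 75.8, 321.75), ('endmid', 71.1, 321.68), ('fbase', 32.0, 320.92), ('postcap', 84.9, 321.73), ('postctr', 85.0, 321.68), ('postin', 79.1, 321.62), ('postout', 90.9, 321.73)]
[576.9  65.8  78. ] [('tip', 76.7, 321.92), ('endmid', 72.0, 321.86), ('fbase', 32.9, 321.33), ('postcap', 85.9, 321.88), ('postctr', 86.0, 321.83), ('postin', 80.0, 321.78), ('postout', 91.9, 321.87)]
[576.2  66.3   0. ] [('tip', 77.5, 321.94), ('endmid', 72.8, 321.89), ('fbase', 33.8, 321.4), ('postcap', 86.7, 321.9), ('postctr', 86.8, 321.85), ('postin', 80.9, 321.81), ('postout', 92.7, 321.89)]
[575.5  66.6   0. ] [('tip', 78.3, 322.09), ('endmid', 73.6, 322.04), ('fbase', 34.5, 321.74), ('postcap', 87.5, 322.03), ('postctr', 87.6, 321.98), ('postin', 81.6, 321.95), ('postout', 93.5, 322.01)]
finger line az 322.3110297004013
post az 322.41563430034205
```

Run:
```python
from h import *
R,p,o=st(); print(toolof(np.array([438.3,93.3,104])-p*1e3,R))
```

```text
t 29.45 p [568.4  49.6 169.2] psi 89.82 r 18.5 open 69.9 F tool [-0.3 -0.3  0.1] M [-0.04  0.03  0.06]
[  65.22 -136.92    9.32]
```

{"method": "send_rows", "body": {"deltas": [{"dx": 0, "dy": -30, "dz": 2, "ax": 0, "ay": 0, "az": 0, "fingers": 0.8}, {"dx": 0, "dy": -45, "dz": 3, "ax": 0, "ay": 0, "az": 0, "fingers": 0.8}, {"dx": 0, "dy": -40, "dz": 2, "ax": 0, "ay": 0, "az": 0, "fingers": 0.8}, {"dx": 0, "dy": -20, "dz": 1, "ax": 0, "ay": 0, "az": 0, "fingers": 0.8}, {"dx": 5, "dy": -1, "dz": 0, "ax": 0, "ay": 0, "az": 0, "fingers": 0.8}, {"dx": 0, "dy": 0, "dz": 0, "ax": 0, "ay": 0, "az": 0, "fingers": 0.8}, {"dx": 0, "dy": 0, "dz": 0, "ax": 0, "ay": 0, "az": 0, "fingers": 0.8}]}}

```text
clock: 30.32
tool_pos: [0.441, 0.0938, 0.1639]
orientation: [-1.0, 90.0, -113.6]
force: [-0.1, -0.3, -0.2]
opening: 0.0703
```

Run:
```python
from h import *
R,p,o=st(); print(toolof(np.array([438.3,93.3,104])-p*1e3,R))
s=wsnap('w15')
cv2.imwrite('pics/w15z.png',cv2.resize(s['image'],(800,600),interpolation=cv2.INTER_CUBIC))
print(np.array(wproj(s,[.4383,.0933,.112]))*1.5625)
```

```text
t 30.325 p [441.   93.8 163.9] psi 11.05 r 137.2 open 70.3 F tool [0.2 0.1 0.3] M [ 0.02 -0.    0.03]
[59.88 -2.29  1.51]
[401.85570459 334.52372311]
```

View pics/w15z.png

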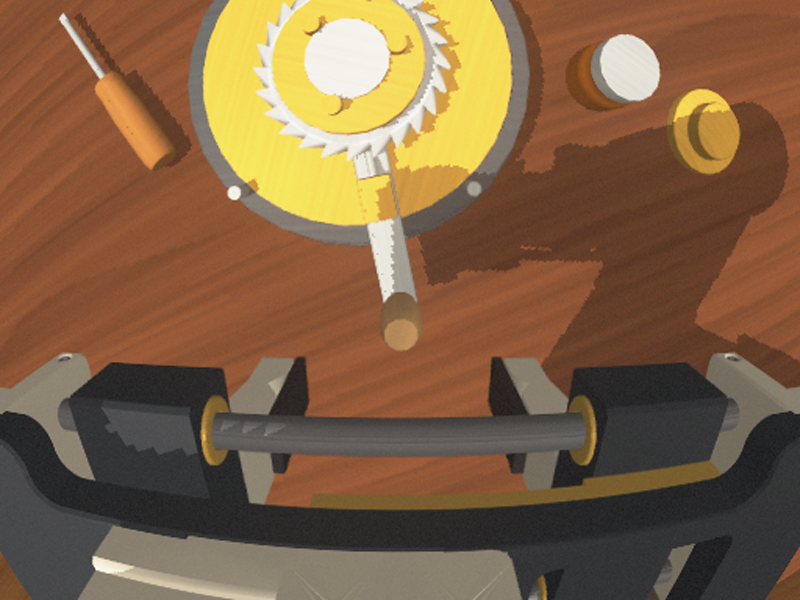

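{"method": "send_rows", "body": {"deltas": [{"dx": 10, "dy": -2.2, "dz": 0.4, "ax": 0, "ay": 0, "az": 0, "fingers": 0.8}, {"dx": 25, "dy": 0, "dz": 0, "ax": 0, "ay": 0, "az": 0, "fingers": 0.8}, {"dx": 20, "dy": 0, "dz": 0, "ax": 0, "ay": 0, "az": 0, "fingers": 0.7}, {"dx": 5, "dy": 0, "dz": 0, "ax": 0, "ay": 0, "az": 0, "fingers": 0.5}, {"dx": 0, "dy": 0, "dz": 0, "ax": 0, "ay": 0, "az": 0, "fingers": 0.35}, {"dx": 0, "dy": 0, "dz": 0, "ax": 0, "ay": 0, "az": 0, "fingers": 0.25}, {"dx": 0, "dy": 0, "dz": 0, "ax": 0, "ay": 0, "az": 0, "fingers": 0.1}, {"dx": 0, "dy": 0, "dz": 0, "ax": 0, "ay": 0, "az": 0, "fingers": 0.1}, {"dx": 0, "dy": 0, "dz": 0, "ax": 0, "ay": 0, "az": 0, "fingers": 0.1}]}}

```text
clock: 31.5
tool_pos: [0.4384, 0.0944, 0.1043]
orientation: [135.9, 90.0, 23.4]
force: [-1.4, 0.1, 1.1]
opening: 0.0174
```

Run:
```python
from h import *
R,p,o=st()
arc([psi(p),10.5,8.5,6]+list(range(3,-28,-3))+[-29.5,-31.5,-33,-34,-35,-35.6])
```

```text
t 31.5 p [438.4  94.4 104.3] psi 11.03 r 139.8 open 17.4 F tool [-1.1 -1.3  0.5] M [-0.18  0.21  0.  ]
10.5: dy -0.2 dz -1.3
8.5: dy -0.8 dz -4.8
6.0: dy -0.8 dz -6.1
3.0: dy -0.6 dz -7.3
0.0: dy -0.2 dz -7.3
-3.0: dy 0.2 dz -7.3
-6.0: dy 0.6 dz -7.3
-9.0: dy 1.0 dz -7.3
-12.0: dy 1.3 dz -7.2
-15.0: dy 1.7 dz -7.1
-18.0: dy 2.1 dz -7.0
-21.0: dy 2.4 dz -6.9
-24.0: dy 2.8 dz -6.8
-27.0: dy 3.2 dz -6.6
-29.5: dy 2.9 dz -5.4
-31.5: dy 2.5 dz -4.2
-33.0: dy 2.0 dz -3.1
-34.0: dy 1.3 dz -2.0
-35.0: dy 1.4 dz -2.0
-35.6: dy 0.8 dz -1.2
```

{"method": "send_rows", "body": {"deltas": [{"dx": 0, "dy": -0.2, "dz": -1.3, "ax": 0, "ay": 0, "az": 0, "fingers": 0.1}, {"dx": 0, "dy": -0.8, "dz": -4.8, "ax": 0, "ay": 0, "az": 0, "fingers": 0.1}, {"dx": 0, "dy": -0.8, "dz": -6.1, "ax": 0, "ay": 0, "az": 0, "fingers": 0.1}, {"dx": 0, "dy": -0.6, "dz": -7.3, "ax": 0, "ay": 0, "az": 0, "fingers": 0.1}, {"dx": 0, "dy": -0.2, "dz": -7.3, "ax": 0, "ay": 0, "az": 0, "fingers": 0.1}, {"dx": 0, "dy": 0.2, "dz": -7.3, "ax": 0, "ay": 0, "az": 0, "fingers": 0.1}, {"dx": 0, "dy": 0.6, "dz": -7.3, "ax": 0, "ay": 0, "az": 0, "fingers": 0.1}, {"dx": 0, "dy": 1.0, "dz": -7.3, "ax": 0, "ay": 0, "az": 0, "fingers": 0.1}, {"dx": 0, "dy": 1.3, "dz": -7.2, "ax": 0, "ay": 0, "az": 0, "fingers": 0.1}, {"dx": 0, "dy": 1.7, "dz": -7.1, "ax": 0, "ay": 0, "az": 0, "fingers": 0.1}, {"dx": 0, "dy": 2.1, "dz": -7.0, "ax": 0, "ay": 0, "az": 0, "fingers": 0.1}]}}

```text
clock: 32.88
tool_pos: [0.4695, 0.1579, 0.1042]
orientation: [95.5, 90.0, -17.0]
force: [0.6, -1.8, 4.7]
opening: 0.0173
```

{"method": "send_rows", "body": {"deltas": [{"dx": 0, "dy": 2.4, "dz": -6.9, "ax": 0, "ay": 0, "az": 0, "fingers": 0.1}, {"dx": 0, "dy": 2.8, "dz": -6.8, "ax": 0, "ay": 0, "az": 0, "fingers": 0.1}, {"dx": 0, "dy": 3.2, "dz": -6.6, "ax": 0, "ay": 0, "az": 0, "fingers": 0.1}, {"dx": 0, "dy": 2.9, "dz": -5.4, "ax": 0, "ay": 0, "az": 0, "fingers": 0.1}, {"dx": 0, "dy": 2.5, "dz": -4.2, "ax": 0, "ay": 0, "az": 0, "fingers": 0.1}, {"dx": 0, "dy": 2.0, "dz": -3.1, "ax": 0, "ay": 0, "az": 0, "fingers": 0.1}, {"dx": 0, "dy": 1.3, "dz": -2.0, "ax": 0, "ay": 0, "az": 0, "fingers": 0.1}, {"dx": 0, "dy": 1.4, "dz": -2.0, "ax": 0, "ay": 0, "az": 0, "fingers": 0.1}, {"dx": 0, "dy": 0.8, "dz": -1.2, "ax": 0, "ay": 0, "az": 0, "fingers": 0.1}, {"dx": 0, "dy": 0, "dz": 0, "ax": 0, "ay": 0, "az": 0, "fingers": 0.1}, {"dx": 0, "dy": 0, "dz": 0, "ax": 0, "ay": 0, "az": 0, "fingers": 0.1}]}}

```text
clock: 34.25
tool_pos: [0.5019, 0.1855, 0.1042]
orientation: [77.6, 90.0, -34.9]
force: [-0.4, -2.5, 5.6]
opening: 0.0175
```

Run:
```python
from h import *
st()
```

```text
t 34.25 p [501.9 185.5 104.2] psi -35.74 r 139.9 open 17.5 F tool [-5.6  0.6  2.5] M [-0.97  0.12  0.04]
```

{"method": "send_rows", "body": {"deltas": [{"dx": 0, "dy": 0.7, "dz": -1.0, "ax": 0, "ay": 0, "az": 0, "fingers": 0.1}, {"dx": 0, "dy": 0.7, "dz": -1.0, "ax": 0, "ay": 0, "az": 0, "fingers": 0.1}, {"dx": 0, "dy": 0.5, "dz": -0.8, "ax": 0, "ay": 0, "az": 0, "fingers": 0.1}, {"dx": 0, "dy": 0, "dz": 0, "ax": 0, "ay": 0, "az": 0, "fingers": 0.1}]}}

```text
clock: 34.75
tool_pos: [0.5024, 0.1857, 0.104]
orientation: [-28.4, 89.7, -141.0]
force: [-9.3, -4.5, 13.9]
opening: 0.0175
```

Run:
```python
from h import *
st()
```

```text
t 34.75 p [502.4 185.7 104. ] psi -35.96 r 139.8 open 17.5 F tool [-13.9  -6.9   7.8] M [-2.06  3.52 -0.01]
```

{"method": "send_rows", "body": {"deltas": [{"dx": 0, "dy": 0, "dz": 0, "ax": 0, "ay": 0, "az": 0, "fingers": 0.35}, {"dx": 0, "dy": -1, "dz": 1.2, "ax": 0, "ay": 0, "az": 0, "fingers": 0.7}, {"dx": 0, "dy": 0, "dz": 0, "ax": 0, "ay": 0, "az": 0, "fingers": 0.8}, {"dx": 0, "dy": 0, "dz": 0, "ax": 0, "ay": 0, "az": 0, "fingers": 0.8}, {"dx": 0, "dy": 0, "dz": 0, "ax": 0, "ay": 0, "az": 0, "fingers": 0.8}, {"dx": -15, "dy": 0, "dz": 0, "ax": 0, "ay": 0, "az": 0, "fingers": 0.8}, {"dx": -30, "dy": 0, "dz": 0, "ax": 0, "ay": 0, "az": 0, "fingers": 0.8}, {"dx": -20, "dy": 0, "dz": 0, "ax": 0, "ay": 0, "az": 0, "fingers": 0.8}, {"dx": 0, "dy": 0, "dz": 0, "ax": 0, "ay": 0, "az": 0, "fingers": 0.8}, {"dx": 0, "dy": 0, "dz": 0, "ax": 0, "ay": 0, "az": 0, "fingers": 0.8}]}}

```text
clock: 36.0
tool_pos: [0.5028, 0.1864, 0.1691]
orientation: [-163.7, 90.0, 83.7]
force: [-0.1, -0.2, -0.6]
opening: 0.0703
```

Run:
```python
from h import *
R,p,o=st(); print(toolof(np.array([568.3,49.5,169])-p*1e3,R))
s=wsnap('w16')
cv2.imwrite('pics/w16z.png',cv2.resize(s['image'],(800,600),interpolation=cv2.INTER_CUBIC))
a=np.radians(157.5-35.8)
print(np.array(wproj(s,[(576+140*np.cos(a))/1e3,(66.4+140*np.sin(a))/1e3,.112]))*1.5625)
```

```text
t 36.0 p [502.8 186.4 169.1] psi -36.25 r 140.1 open 70.3 F tool [0.6 0.  0.2] M [ 0.   -0.02 -0.05]
[6.0000e-02 1.1293e+02 1.0139e+02]
[400.71695463 326.31669347]
```

View pics/w16z.png

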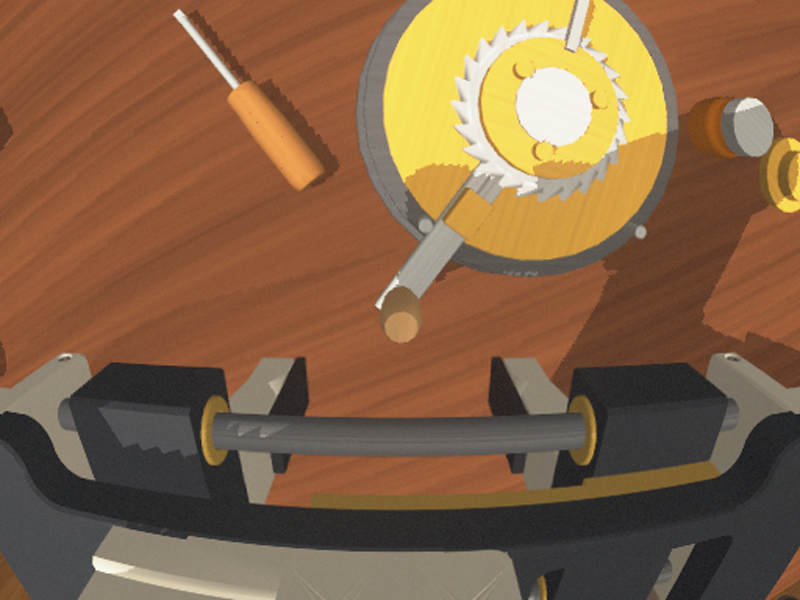

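{"method": "send_rows", "body": {"deltas": [{"dx": 0, "dy": 25, "dz": 22, "ax": 0, "ay": 0, "az": 0, "fingers": 0.8}, {"dx": 0, "dy": 35, "dz": 31, "ax": 0, "ay": 0, "az": 0, "fingers": 0.8}, {"dx": 0, "dy": 35, "dz": 31, "ax": 0, "ay": 0, "az": 0, "fingers": 0.8}, {"dx": 0, "dy": 18, "dz": 17, "ax": 0, "ay": 0, "az": 0, "fingers": 0.8}, {"dx": 0, "dy": 0, "dz": 0, "ax": 0, "ay": 0, "az": 0, "fingers": 0.8}, {"dx": 0, "dy": 0, "dz": 0, "ax": 0, "ay": 0, "az": 0, "fingers": 0.8}, {"dx": 0, "dy": 0, "dz": 0, "ax": 0, "ay": 0, "az": 0, "fingers": 0.8}]}}

```text
clock: 36.92
tool_pos: [0.5684, 0.0506, 0.1688]
orientation: [-54.7, 90.0, -167.2]
force: [-0.3, -0.4, 0.7]
opening: 0.0699
```

Run:
```python
from h import *
st()
s=wsnap('w17');a=s['image']
cv2.imwrite('pics/w17c.png',cv2.resize(a[85:165,215:305],None,fx=7.5,fy=7.5,interpolation=cv2.INTER_CUBIC))
cv2.imwrite('pics/w17d.png',cv2.resize(a[140:250,175:300],None,fx=5,fy=5,interpolation=cv2.INTER_CUBIC))
```

```text
t 36.925 p [568.4  50.6 168.8] psi 88.49 r 17.5 open 69.9 F tool [-0.7 -0.2  0.5] M [-0.04  0.03 -0.01]
```

View pics/w17c.png

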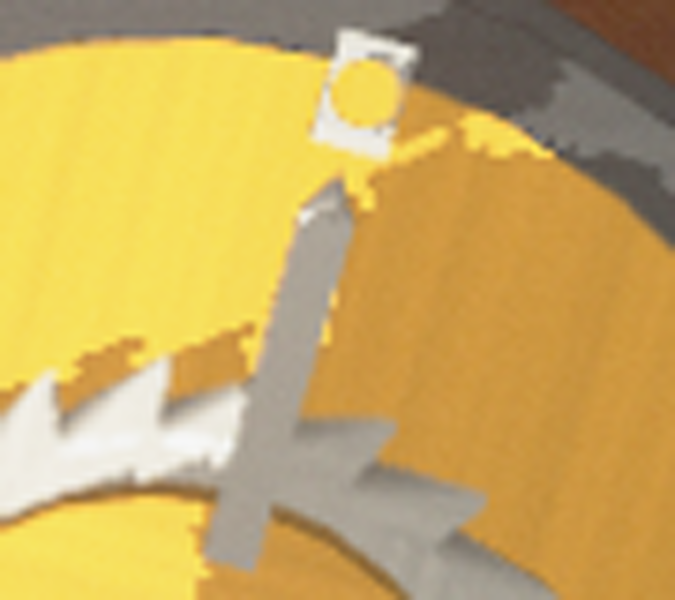

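View pics/w17d.png

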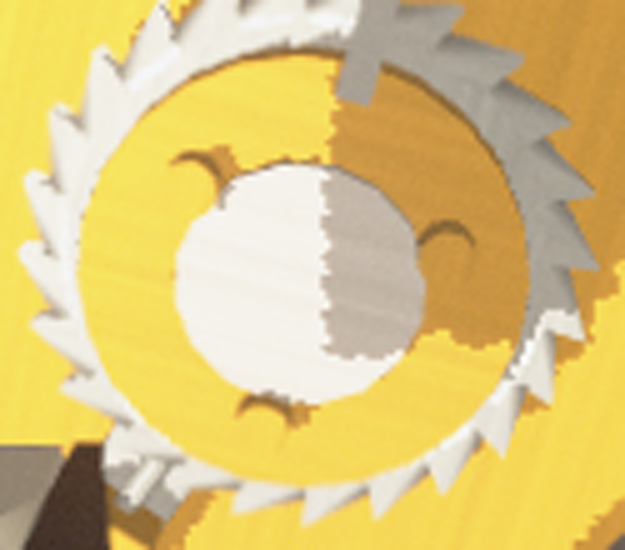

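Run:
```python
from h import *
import pickle
s=pickle.load(open('pics/w17.pkl','rb'))
C=lambda u,v:(215+(u+.5)/7.5-.5,85+(v+.5)/7.5-.5)
P={}
for n,uv,z in [('tip',C(338,178),.082),('endmid',C(326,220),.084),('fbase',C(231,562),.084),('postcap',C(365.5,94),.103),('postctr',C(364,94),.099)]:
    P[n]=wonz(s,*uv,z)*1e3
for c in (np.array([576.9,65.8,0]),np.array([576.2,66.3,0]),np.array([CX,CY,0])):
  print(np.round(c,1),[(n,round(float(np.hypot(*(P[n]-c)[:2])),1),round(float(np.degrees(np.arctan2(*(P[n]-c)[1::-1]))%360),2)) for n in P])
```

```text
[576.9  65.8   0. ] [('tip', 76.6, 321.75), ('endmid', 71.9, 321.77), ('fbase', 32.6, 321.29), ('postcap', 85.8, 321.86), ('postctr', 85.9, 321.89)]
[576.2  66.3   0. ] [('tip', 77.5, 321.78), ('endmid', 72.7, 321.8), ('fbase', 33.4, 321.37), ('postcap', 86.7, 321.88), ('postctr', 86.7, 321.92)]
[575.5  66.6   0. ] [('tip', 78.2, 321.93), ('endmid', 73.5, 321.96), ('fbase', 34.2, 321.71), ('postcap', 87.4, 322.01), ('postctr', 87.5, 322.05)]
```

Within about 0.1° (0.2 mm). The plate stayed put and the lever is at its home stop, so I'm handing the job in.

Run:
```python
from h import *
print(ctrl.close_job())
```

```text
the job is handed in; nothing more can be done
None
```

The job is handed in at about 37 s of the 64 s allowed. By my last measurements the pointer finger stands at the index post and the lever is back at its home stop.

- **Home first:** I swung the lever the loose way to its home stop. It stalled there under rising force. The finger tip was in the same place in the top view just short of the stop; I took no measurement of it once the lever was on the stop.
- **Strokes:** two working strokes carried the plate about 99.5° anticlockwise. I stopped the second one twice, let go, and measured from above with the wrist camera before going on.
- **Final check:** with the lever home and the hand clear, the finger tip measured about 0.1° (0.2 mm) short of the post's centre line. The measuring error is about 0.3°. Before the last homing it read 0 to 0.1° the other way, so the plate did not move within that error.
- **Lever:** in the last look its grip was at the predicted home position and the lever lay against the home pin. The hand held nothing and the wrist force was about zero.
- **Disagreements:** while the lever was held, the fixed top and side cameras were only good to a degree or more. I relied on the wrist camera and the lever's travel instead. These two gave 1.9° and 1.5° for the last step, and I moved the lever about 1.8°.
- **Bystanders:** the screwdriver, jar and rosette were never approached and showed no change in the pictures.

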